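# Count in the round buttons and put the paddle away handle-first

## Robot

A 6-joint arm with a two-finger parallel gripper is mounted at the origin on the work surface. World frame = base frame: x ahead of the robot, y to its left, z up, the work surface at z = 0. Lengths are in m, angles in degrees, forces in N, time in s.
With the tool pointing down it reaches from about 0.3 to 0.75 m from the base axis. Payload 8.5 kg.
Tool frame: the origin (TCP) lies between the finger pads; the fingertips stand env.finger_overhang ahead of it and the grasp point (between the pads) lies 2 mm behind it (env.finger_overhang is the distance from the TCP to the fingertips, in m); z points along the fingers, y is the line along which they close (so a half turn about z gives the same grasp; the last joint's range is limited). The gripper opens to 85 mm and grips with 20 to 120 N. Pads are 22 mm wide; open, the fingers measure 114 mm over their backs; the gripper's body (76 mm by 85 mm) begins 54 mm behind the grasp point. The pads swing forward as they close: fully open they stand 13 mm farther back than shut.
Start: joints at [-87.451, 21.807, 74.336, -0, 83.858, -12.336], TCP at [0.141, -0.532, 0.248] pointing down, gripper open.
Joint ranges: [-178.18, 178.18], [-50.72, 133.34], [12.68, 142.11], [-81.47, 261.47], [9.98, 163.14], [-165.26, 165.26]. Speed limits (degrees/s): [136.94, 136.94, 180, 180, 180, 180].

## Interface

Orientations are given as a 3x3 rotation matrix whose columns are the frame's x, y, z axes.
In Python, from rig import env gives the robot as it stands. The module is installed in compiled form; this text tells all that it offers.
- The arm moves only by the tool jog_arm, never from a script. Its arguments are lists of equal length, an entry for each row: "hand": the finger opening in m, from 0 to 0.0854; "travel": the shift along the world's x, y, z in m, a list of three; "yaw": the turn about the world's z in rad. A call has exactly 5 rows; each row shifts and turns the commanded pose from where the row before left it; what a row does not reach is not made up. A row lasts 1/8 s, in which the tool goes at most 62.5 mm and 10.7 degrees, less where a joint would pass 70% of its speed; a pose out of reach is approached as far as the arm can. A call is refused whole if a number of a shift passes 0.0625 or a number of a turn 0.188, either way. A call with a gripper value outside its range is refused whole. The fingers move at their own pace and stop on an object; "grip_force" is the grip in N (left out, the last holds). Time passes only in rows, so rows that do not move let the fingers close, or fill a call up. It gives the time, the measured TCP pose, the force, the opening and the grip force at its end, in the units of the state.
- env.observe(): the state, without advancing time (a new reading comes with each control period).
- env.get_image(name): name is "side" or "top" or "wrist"; returns the picture (420x560x3 uint8, red, green, blue); there is no depth.
- env.calibration(name): a dict with "fx", "fy", "cx", "cy" (pixels), "position" and "rotation" of the camera in the world; the wrist camera has in their place "hand_eye" (4x4, takes a point from camera to tool coordinates, whose origin is the TCP and whose axes are the flange's). Camera axes: x right, y down, z forward; pixel columns grow to the right and rows downward; lengths in m; the calibration is good to about 2 mm. The wrist camera is an equidistant fisheye: a pixel r from the principal point sees the ray r / f radians off the axis. A picture is of the moment at which its call begins: read the wrist's pose just before it. calibration takes no time and is no camera call.
- env.close_job(): hands the job in; it is judged then, once.
The state is a dict: "time_s": time; "q": joint angles; "qvel": joint speeds; "joint_efforts": joint torques, N m; "position": TCP position; "tool_rot": TCP orientation; "ft_force": force on the tool from outside, world axes, zero at the start; "wrist_torque": the same for the moment, N m; "grip_width": finger opening in m; "gripper_force": force on a finger pad.
Only numpy, scipy, OpenCV 4.12 (cv2) and the standard library are available. Lean on these libraries where they do the work, as an engineer would, in place of code of your own. Each camera call takes 0.05 s, during which the arm holds its last target. There are 200 camera calls.

## Task

On the counting tray, first pick out the square buttons and return them to the white dish; then take the paddle and, blade leading, sweep every round button along the deck into the trough. Lay the paddle down flat on the table and let go of it, shut the trough's lid, then take the paddle up again the other way about and slide it handle-first all the way into the low pocket, leaving the blade outside. Leave the tape roll, the staple remover and the tape dispenser where they are.

Things in the scene. Friction and masses are not known exactly. Their poses are not given: they have to be found in the camera images.
- tray: white plastic counting tray, fixed to the table. Its x axis points in the sweep direction (deck towards trough), z up, origin on the table. Flat deck, its top 40 mm above the table, from x -100 to +75 mm and y -87 to +87 mm. The deck's back end (x -100) is open, side walls 10 mm above the deck at 87 to 95 mm either side; at x = +75 the deck drops off sheer into the trough
- trough (a point): middle of the trough's floor, 6 mm above the table; the trough is 72 mm (tray x +75 to +147) by 175 mm (tray y) and its floor lies 34 mm below the deck; its far wall ends 50 mm above the table
- lid (a joint): angle of the trough's grey lid: 0 lying shut over the trough, about 1.57 upright, 2.0 the stop, leaning back away from the deck. It starts standing open. Weighs 60 g, lightly damped: pushed from behind past upright towards the deck, it falls shut by itself in about a second
- lid_axis (a point): middle of the lid's hinge, on top of the trough's far wall (tray x +151 mm, 50 mm above the table); the hinge line runs along tray y
- lid_edge (a point): middle of the lid's free edge, 76 mm from the hinge; the lid is 186 mm wide and 5 mm thick, with a 10 x 60 mm rib 10 mm high, 6 mm in from that edge on the side that is uppermost when shut
- dish: square open white dish, fixed; 110 x 110 mm outside, 30 mm high, walls and floor 4 mm; origin under its centre, sides along its x and y
- pocket: low white plastic pocket fixed on the table, open at one end: a tunnel 64 mm wide and 46 mm high inside, no floor of its own (the table is its floor), 130 mm deep, its roof's top 51 mm above the table. Its x axis points inwards from the mouth (mouth at x -70 mm, inside of the back wall at x +60 mm); origin on the table
- pocket_mouth (a point): centre of the pocket's mouth, 20 mm above the table
- paddle: loose sweeping paddle (about 90 g), T-shaped, 220 mm long, lying along its x axis, the same either way up; origin at its middle, 18 mm above what it lies on. At +x a black blade set crosswise, 80 mm wide, 36 mm high, 6 mm thick. A wooden bar 16 mm wide and 14 mm high (its underside 11 mm above the blade's lower edge) runs back from the blade to x -85, then a square handle end 25 mm long, 24 mm wide, 36 mm high. The blade is too wide for the pocket, the rest fits
- paddle_blade (a point): centre of the blade's front face (paddle x +110 mm, half its height)
- paddle_tail (a point): centre of the handle's end face (paddle x -110 mm, half its height)
- round0: round fired-clay button, 28 mm across, 10 mm thick, four small holes; origin at the centre of one face, its z axis pointing through the button (at the start the origin is under it). From three to five of these are present
- round1: round fired-clay button, 28 mm across, 10 mm thick, four small holes; origin at the centre of one face, its z axis pointing through the button (at the start the origin is under it). From three to five of these are present
- round2: round fired-clay button, 28 mm across, 10 mm thick, four small holes; origin at the centre of one face, its z axis pointing through the button (at the start the origin is under it). From three to five of these are present
- round3: round fired-clay button, 28 mm across, 10 mm thick, four small holes; origin at the centre of one face, its z axis pointing through the button (at the start the origin is under it). From three to five of these are present
- round4: round fired-clay button, 28 mm across, 10 mm thick, four small holes; origin at the centre of one face, its z axis pointing through the button (at the start the origin is under it). From three to five of these are present
- square0: square fired-clay button of the same clay, 28 x 28 mm, 10 mm thick, sides along its x and y; origin at the centre of one face (underneath at the start). Two or three of these are present
- square1: square fired-clay button of the same clay, 28 x 28 mm, 10 mm thick, sides along its x and y; origin at the centre of one face (underneath at the start). Two or three of these are present
- square2: square fired-clay button of the same clay, 28 x 28 mm, 10 mm thick, sides along its x and y; origin at the centre of one face (underneath at the start). Two or three of these are present
- tape_roll: bystander: clear tape roll lying flat, 72 mm across, 19 mm high; origin under its middle; leave it alone
- staple_remover: bystander: chrome staple remover, 55 mm long; origin under its middle; leave it alone
- tape_dispenser: bystander: black plastic tape dispenser, 150 mm long, 90 mm high; origin under its middle; leave it alone
Not all that is in view belongs to the job. Of the things like the paddle, leave any that is blue or pink; of the rest the larger one is meant.

How it is judged (in metres and radians):
On the way, in this order (a step that is already met when the one before it is completed fails the run):
1. all square buttons lie in the dish, let go (x of square0 in the frame of dish between -0.055 and 0.055 m and y of square0 in the frame of dish between -0.055 and 0.055 m and z of square0 in the frame of dish between -0.01 and 0.035 m and x of square1 in the frame of dish between -0.055 and 0.055 m and y of square1 in the frame of dish between -0.055 and 0.055 m and z of square1 in the frame of dish between -0.01 and 0.035 m and x of square2 in the frame of dish between -0.055 and 0.055 m and y of square2 in the frame of dish between -0.055 and 0.055 m and z of square2 in the frame of dish between -0.01 and 0.035 m and contact force between each of square0, square1, square2 and the fingers below 0.05 N), for 0.2 s.
2. all round buttons are in the trough, with the paddle's blade over the front part of the deck or the trough's edge, low, blade leading (x of round0 in the frame of tray between 0.07 and 0.152 m and y of round0 in the frame of tray between -0.09 and 0.09 m and z of round0 in the frame of tray between -0.01 and 0.036 m and x of round1 in the frame of tray between 0.07 and 0.152 m and y of round1 in the frame of tray between -0.09 and 0.09 m and z of round1 in the frame of tray between -0.01 and 0.036 m and x of round2 in the frame of tray between 0.07 and 0.152 m and y of round2 in the frame of tray between -0.09 and 0.09 m and z of round2 in the frame of tray between -0.01 and 0.036 m and x of round3 in the frame of tray between 0.07 and 0.152 m and y of round3 in the frame of tray between -0.09 and 0.09 m and z of round3 in the frame of tray between -0.01 and 0.036 m and x of round4 in the frame of tray between 0.07 and 0.152 m and y of round4 in the frame of tray between -0.09 and 0.09 m and z of round4 in the frame of tray between -0.01 and 0.036 m and x of paddle_blade in the frame of tray between 0 and 0.13 m and z of paddle_blade in the frame of tray between 0.04 and 0.09 m and y of paddle_blade in the frame of tray between -0.1 and 0.1 m and x of paddle_tail in the frame of tray below -0.05 m), for 0.05 s.
3. the paddle lies flat on the table, let go and at rest (contact force between paddle and the fingers below 0.05 N and height (world z) of each of paddle_blade, paddle_tail below 0.03 m and linear speed of paddle below 0.03 m/s and not ((x of paddle_tail in the frame of pocket between 0.03 and 0.075 m and y of paddle_tail in the frame of pocket between -0.034 and 0.034 m and height (world z) of paddle_tail below 0.035 m and height (world z) of paddle_blade below 0.045 m and angle between the x axis of paddle and the x axis of pocket, either way round below 0.35 rad))), for 0.2 s.
4. the lid is shut over the trough (value of joint lid below 0.06 rad), for 0.2 s.
At the end, for the whole second after the job is handed in: Square buttons in the dish, round buttons in the trough below the deck's level, lid shut (within 0.06 rad), paddle lying in the pocket handle-first with its end face within 30 mm of the back wall and pointing along the pocket within 0.35 rad, everything let go and at rest (x of square0 in the frame of dish between -0.055 and 0.055 m and y of square0 in the frame of dish between -0.055 and 0.055 m and z of square0 in the frame of dish between -0.01 and 0.035 m and x of square1 in the frame of dish between -0.055 and 0.055 m and y of square1 in the frame of dish between -0.055 and 0.055 m and z of square1 in the frame of dish between -0.01 and 0.035 m and x of square2 in the frame of dish between -0.055 and 0.055 m and y of square2 in the frame of dish between -0.055 and 0.055 m and z of square2 in the frame of dish between -0.01 and 0.035 m and x of round0 in the frame of tray between 0.07 and 0.152 m and y of round0 in the frame of tray between -0.09 and 0.09 m and z of round0 in the frame of tray between -0.01 and 0.036 m and x of round1 in the frame of tray between 0.07 and 0.152 m and y of round1 in the frame of tray between -0.09 and 0.09 m and z of round1 in the frame of tray between -0.01 and 0.036 m and x of round2 in the frame of tray between 0.07 and 0.152 m and y of round2 in the frame of tray between -0.09 and 0.09 m and z of round2 in the frame of tray between -0.01 and 0.036 m and x of round3 in the frame of tray between 0.07 and 0.152 m and y of round3 in the frame of tray between -0.09 and 0.09 m and z of round3 in the frame of tray between -0.01 and 0.036 m and x of round4 in the frame of tray between 0.07 and 0.152 m and y of round4 in the frame of tray between -0.09 and 0.09 m and z of round4 in the frame of tray between -0.01 and 0.036 m and value of joint lid below 0.06 rad and x of paddle_tail in the frame of pocket between 0.03 and 0.075 m and y of paddle_tail in the frame of pocket between -0.034 and 0.034 m and height (world z) of paddle_tail below 0.035 m and height (world z) of paddle_blade below 0.045 m and angle between the x axis of paddle and the x axis of pocket, either way round below 0.35 rad and linear speed of each of round0, round1, round2, round3, round4, square0, square1, square2, paddle below 0.03 m/s and contact force between paddle and the fingers below 0.05 N); the robot touches nothing.
It fails at once if the tape roll, the staple remover or the tape dispenser is moved more than 4 cm (distance of any of tape_roll, staple_remover, tape_dispenser from where it was at the start of the episode above 0.04 m).
Of round0, round1, round2, round3, round4 only 3 to 5 are there at a start; the rules pass over those that are not, and their reading is None.
Of square0, square1, square2 only 2 to 3 are there at a start; the rules pass over those that are not, and their reading is None.
At some moment in a run one of round0, round1, round2, round3, round4, paddle may be knocked a few centimetres aside while the robot is not near it.
Once in a run the grip may slacken for a moment while it holds something.
It also fails if it takes over 192 s, if anything falls off the work surface, if the arm or the gripper's body presses on something with over 40 N, if the wrist force passes 120 N, or if a joint passes its speed limit or range.

## Working session

There is one attempt and no reset: what is moved stays moved. The work goes in short steps, Python scripts to look and compute and a tool call to move; the robot and the scene stay as the last step left them, time stands still between calls to the robot, and variables do not carry over. Pictures are saved under pics/ and viewed, at most 14 in all, crops included, and the job is handed in when it is done.

Besides the shell and the picture viewer there is one more tool, called after "Call:" in YAML: its name, and indented under it one key for each argument. jog_arm: Moves the arm, as the interface text tells. Its arguments: {"type":"object","properties":{"hand":{"type":"array"},"travel":{"type":"array"},"yaw":{"type":"array"},"grip_force":{"type":"number"}},"required":["hand","travel","yaw"]}

```bash
mkdir -p pics; cat > h.py <<'E'
import numpy as np, cv2
from rig import env
def save(n,f):
    im=env.get_image(n); cv2.imwrite(f'pics/{f}.png',im[:,:,::-1]); return im
def ray(n,uv,obs=None):
    c=env.calibration(n); u,v=uv
    x=(u-c['cx'])/c['fx']; y=(v-c['cy'])/c['fy']
    if n!='wrist':
        R=np.array(c['rotation']); return np.array(c['position']), R@np.array([x,y,1.])
    obs=obs or env.observe(); r=np.hypot(x,y); d=np.array([x/r*np.sin(r),y/r*np.sin(r),np.cos(r)]) if r>1e-9 else np.array([0,0,1.])
    H=np.array(c['hand_eye']); R=np.array(obs['tool_rot'])
    return np.array(obs['position'])+R@H[:3,3], R@H[:3,:3]@d
def pt(n,uv,z,obs=None):
    p,d=ray(n,uv,obs); return p+d*(z-p[2])/d[2]
def pix(n,P):
    c=env.calibration(n); q=np.array(c['rotation']).T@(np.array(P)-c['position'])
    return np.array([c['fx']*q[0]/q[2]+c['cx'],c['fy']*q[1]/q[2]+c['cy']])
E
python3 - <<'E'
from h import *
o=env.observe()
print({k:np.round(v,3).tolist() for k,v in o.items()}, env.finger_overhang)
for n in('side','top','wrist'): save(n,n+'0'); print(n,env.calibration(n))
E
```

```text
{'time_s': 0.0, 'q': [-87.451, 21.841, 74.385, -0.0, 83.857, -12.333], 'qvel': [-0.083, -0.019, 0.032, 0.026, -0.037, -0.027], 'joint_efforts': [0.0, -44.847, -23.128, -0.0, 0.005, -0.0], 'position': [0.141, -0.531, 0.248], 'tool_rot': [[0.966, 0.257, -0.0], [0.257, -0.966, 0.001], [0.0, -0.001, -1.0]], 'ft_force': [0.299, -0.766, 0.468], 'wrist_torque': [0.026, 0.007, 0.019], 'gripper_force': 0.0, 'grip_width': 0.085} 0.017
side {'fx': 525.1330696832416, 'fy': 525.1330696832416, 'cx': 283.246799169815, 'cy': 217.2628940964949, 'position': array([ 0.24812008, -0.85900195,  1.19603432]), 'rotation': array([[ 0.95899199, -0.22536424,  0.17188755],
       [-0.28314297, -0.73429925,  0.61695597],
       [-0.01282291, -0.64032458, -0.7679974 ]])}
top {'fx': 387.76910511607986, 'fy': 387.76910511607986, 'cx': 278.01066695620386, 'cy': 211.45995494557823, 'position': array([0.36027413, 0.0442416 , 1.27182576]), 'rotation': array([[ 0.02060199, -0.99455498,  0.10215651],
       [-0.99978247, -0.0201619 ,  0.00533873],
       [-0.00324999, -0.10224427, -0.99475401]])}
wrist {'fx': 325.19226210127806, 'fy': 325.19226210127806, 'cx': 278.2820842486126, 'cy': 208.3745218515867, 'hand_eye': array([[-1.42105338e-03, -9.54166359e-01, -2.99273353e-01,
         7.63010925e-02],
       [ 9.99998124e-01, -1.74994736e-03,  8.30980047e-04,
        -7.96300183e-04],
       [-1.31660582e-03, -2.99271610e-01,  9.54167055e-01,
        -1.24490608e-01],
       [ 0.00000000e+00,  0.00000000e+00,  0.00000000e+00,
         1.00000000e+00]])}
```

View pics/top0.png

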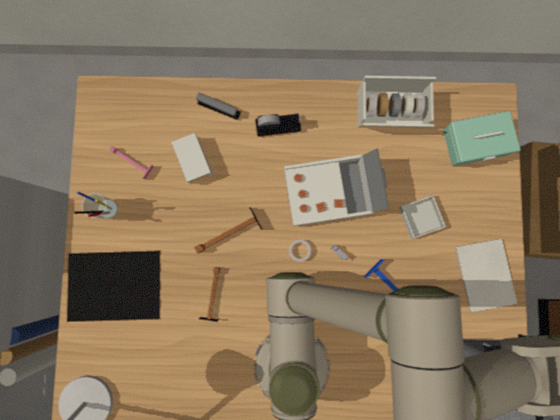

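View pics/side0.png

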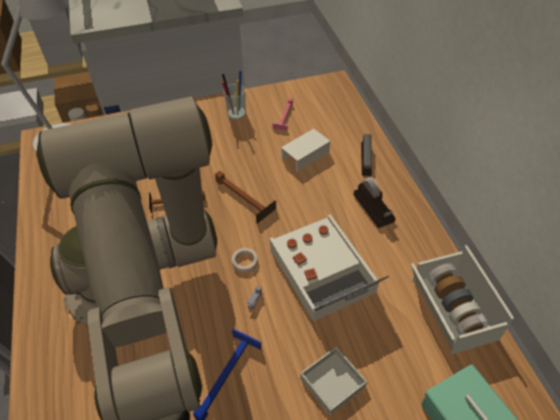

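```bash
python3 - <<'E'
import cv2,numpy as np
t=cv2.imread('pics/top0.png');s=cv2.imread('pics/side0.png')
a=cv2.resize(t[100:330,165:450],None,fx=2.8,fy=2.6,interpolation=cv2.INTER_CUBIC)
a=cv2.resize(t[125:325,170:450],(800,571),interpolation=cv2.INTER_CUBIC)
b=cv2.resize(s[120:330,200:400],(571,600),interpolation=cv2.INTER_CUBIC)
cv2.imwrite('pics/a.png',a);cv2.imwrite('pics/b.png',b)
E
```

```text
(no output)
```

View pics/a.png

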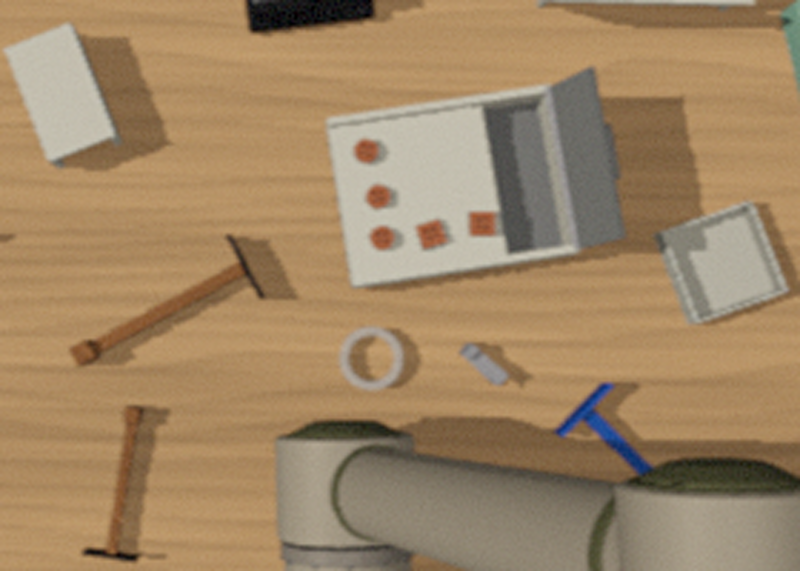

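View pics/b.png

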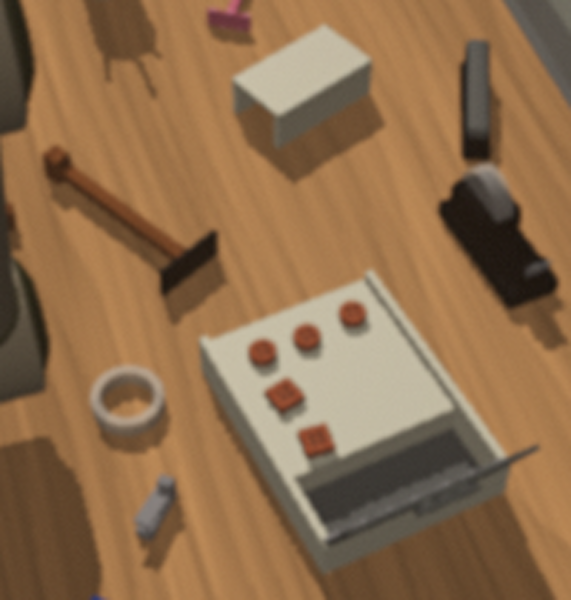

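```bash
python3 - <<'E'
from h import *
f=lambda l,z:[pt('top',(170+u/2.857,125+v/2.857),z).round(4)[:2].tolist() for u,v in l]
print('tray back corners',f([(330,121),(354,285)],.05),'far',f([(548,88),(578,247)],.05),'deck edge',f([(486,107),(505,250)],.04))
print('dish',f([(657,237),(752,205),(788,291),(697,322)],.03))
print('pocket',f([(5,50),(72,25),(117,140),(55,162)],.051))
print('paddle blade',f([(229,238),(264,298)],.036),'tail',f([(73,350),(98,343),(85,352)],.036), 'bar',f([(240,269),(100,343)],.025))
print('small',f([(85,552),(137,556),(134,408)],.03))
print('roll',f([(372,358)],.019),'stapler',f([(485,363)],.02),'disp',f([(310,15)],.03),'blue',f([(585,410)],.03))
im=cv2.cvtColor(cv2.imread('pics/top0.png'),cv2.COLOR_BGR2HSV)
m=((im[...,0]<12)&(im[...,1]>140)).astype('uint8'); m[:150]=0;m[220:]=0;m[:,:285]=0;m[:,360:]=0
n,_,st,c=cv2.connectedComponentsWithStats(m)
for i in range(1,n):
  if st[i,4]>15: print(c[i].round(1),st[i,4],pt('top',c[i],.048).round(4))
E
```

```text
tray back corners [[0.6283, 0.0297], [0.4446, -0.0002]] far [[0.6709, -0.2147], [0.4918, -0.2476]] deck edge [[0.6501, -0.1466], [0.4879, -0.1685]]
dish [[0.5071, -0.3413], [0.5457, -0.449], [0.4492, -0.4873], [0.4124, -0.3849]]
pocket [[0.7023, 0.3982], [0.7328, 0.3237], [0.6017, 0.2677], [0.5754, 0.3361]]
paddle blade [[0.4955, 0.1404], [0.429, 0.0995]] tail [[0.3668, 0.3103], [0.3751, 0.2828], [0.3649, 0.2969]] bar [[0.4618, 0.1279], [0.3753, 0.2827]]
small [[0.1467, 0.2891], [0.1436, 0.2319], [0.3041, 0.2411]]
roll [[0.3649, -0.0229]] stapler [[0.3619, -0.1499]] disp [[0.7564, 0.0548]] blue [[0.3123, -0.2594]]
[297.7 177.5] 35 [ 0.5965 -0.0101  0.048 ]
[302.  193.5] 34 [ 0.545  -0.0244  0.048 ]
[338. 203.] 49 [ 0.5168 -0.1393  0.048 ]
[320.5 206.7] 47 [ 0.5039 -0.0839  0.048 ]
[303.5 207.9] 34 [ 0.4991 -0.0298  0.048 ]
```

Call:
jog_arm:
  hand: [0.045, 0.045, 0.045, 0.045, 0.045]
  travel:
    - [0.037, 0.042, -0.003]
    - [0.037, 0.042, -0.003]
    - [0.037, 0.042, -0.003]
    - [0.037, 0.042, -0.003]
    - [0.037, 0.042, -0.003]
  yaw: [0, 0, 0, 0, 0]
  grip_force: 40

```text
time_s: 0.78
position: [0.3272, -0.32, 0.2332]
tool_rot: [[0.967, 0.257, 0.0], [0.257, -0.967, 0.0], [0.0, -0.0, -1.0]]
ft_force: [0.4, -0.4, -0.4]
grip_width: 0.045
gripper_force: 0.0
```

Call:
jog_arm:
  hand: [0.045, 0.045, 0.045, 0.045, 0.045]
  travel:
    - [0.037, 0.042, -0.003]
    - [0.037, 0.042, -0.003]
    - [0.037, 0.042, -0.003]
    - [0.037, 0.042, -0.003]
    - [0.037, 0.042, -0.003]
  yaw: [0, 0, 0, 0, 0]

```text
time_s: 1.4
position: [0.5123, -0.1099, 0.2181]
tool_rot: [[0.966, 0.257, -0.0], [0.257, -0.966, -0.0], [-0.0, -0.0, -1.0]]
ft_force: [-0.1, -0.2, 1.0]
grip_width: 0.045
gripper_force: 0.0
```

```bash
cat >> h.py <<'E'
def look(f=None):
    o=env.observe(); im=env.get_image('wrist')
    if f: cv2.imwrite(f'pics/{f}.png',im[:,:,::-1])
    return o,cv2.cvtColor(im,cv2.COLOR_RGB2HSV)
def buttons(o,im,z=.05):
    m=((im[...,0]<13)&(im[...,1]>130)&(im[...,2]>50)).astype('uint8')
    m=cv2.morphologyEx(m,cv2.MORPH_CLOSE,np.ones((5,5)))
    for c in cv2.findContours(m,0,1)[0]:
        if cv2.contourArea(c)<150: continue
        w=np.array([pt('wrist',p[0],z,o)[:2] for p in c])*1000
        (x,y),(a,b),t=cv2.minAreaRect(w.astype('float32'))
        A=cv2.contourArea(w.astype('float32'))
        print('c',round(x,1),round(y,1),'size',round(a,1),round(b,1),'ang',round(t,1),'fill',round(A/(a*b),2))
E
python3 - <<'E'
from h import *
o,im=look('w1'); print(o['time_s'],o['position'],o['tool_rot'].round(3).tolist() if hasattr(o['tool_rot'],'round') else o['tool_rot']); buttons(o,im)
E
```

```text
1.4 [ 0.51227092 -0.10991223  0.21812088] [[0.966, 0.257, -0.0], [0.257, -0.966, -0.0], [-0.0, -0.0, -1.0]]
c 212.4 -762.3 size 369.0 116.1 ang 50.2 fill 0.53
c 268.2 219.6 size 27.5 159.0 ang 80.0 fill 0.42
c 439.0 172.8 size 12.2 129.3 ang 30.2 fill 0.56
```

View pics/w1.png

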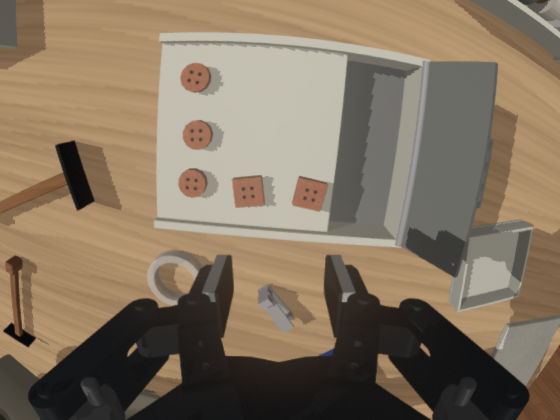

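```bash
python3 - <<'E'
import re
s=open('h.py').read()
s=s.replace("m=((im[...,0]<13)&(im[...,1]>130)&(im[...,2]>50)).astype('uint8')","m=((im[...,0]<12)&(im[...,1]>110)&(im[...,2]>50)).astype('uint8')")
s=s.replace("        (x,y),(a,b),t=","        if np.ptp(w,0).max()>60: continue\n        (x,y),(a,b),t=")
open('h.py','w').write(s)
from h import *
im=cv2.imread('pics/w1.png'); hs=cv2.cvtColor(im,cv2.COLOR_BGR2HSV)
for u,v in [(190,70),(240,184),(303,188),(100,120),(60,190)]: print(hs[v,u])
o=env.observe(); buttons(o,hs)
for n,u in dict(db=(160,40),de=(345,56),ne=(330,231),nb=(157,222)).items(): print(n,pt('wrist',u,.05 if n[1]=='b' else .04,o).round(4))
E
```

```text
[ 10 110 127]
[ 10 112 157]
[ 10 115 159]
[ 16  96 180]
[ 15 106 123]
c 521.4 -132.9 size 26.2 26.4 ang 1.5 fill 0.92
c 508.5 -77.0 size 25.8 25.6 ang 19.9 fill 0.91
c 502.9 -23.2 size 24.3 24.9 ang 57.9 fill 0.78
c 548.9 -18.1 size 24.9 23.8 ang 12.5 fill 0.78
c 600.0 -3.9 size 25.3 24.8 ang 77.2 fill 0.78
db [0.6286 0.0385 0.05  ]
de [ 0.655  -0.1306  0.04  ]
ne [ 0.4876 -0.1657  0.04  ]
nb [0.4548 0.0051 0.05  ]
```

Call:
jog_arm:
  hand: [0.045, 0.045, 0.045, 0.045, 0.045]
  travel:
    - [-0.002, 0.016, -0.044]
    - [-0.002, 0.016, -0.044]
    - [0, 0, 0]
    - [0, 0, 0]
    - [0, 0, 0]
  yaw: [0.044, 0.043, 0, 0, 0]

```text
time_s: 2.08
position: [0.5081, -0.0805, 0.132]
tool_rot: [[0.941, 0.339, 0.003], [0.339, -0.941, -0.001], [0.002, 0.002, -1.0]]
ft_force: [-1.2, -0.6, 0.1]
grip_width: 0.045
gripper_force: 0.0
```

```bash
python3 - <<'E'
from h import *
o,im=look('w2'); print(o['position'].round(4)); buttons(o,im)
E
```

```text
[ 0.5081 -0.0805  0.132 ]
c 518.5 -136.5 size 27.5 29.0 ang 1.4 fill 0.93
c 505.8 -81.3 size 26.2 26.1 ang 19.6 fill 0.96
c 500.5 -27.3 size 25.2 25.9 ang 81.2 fill 0.77
c 546.6 -22.5 size 25.4 25.5 ang 63.3 fill 0.77
c 597.3 -8.7 size 26.0 25.5 ang 62.8 fill 0.78
```

View pics/w2.png

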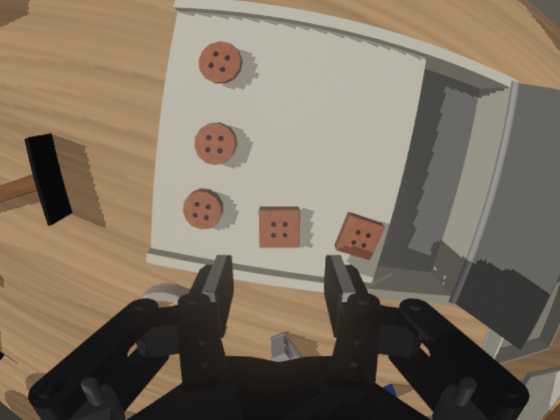

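Call:
jog_arm:
  hand: [0.045, 0.045, 0.045, 0.045, 0.0]
  travel:
    - [-0.003, -0.002, -0.036]
    - [0, 0, -0.03]
    - [0, 0, -0.005]
    - [0, 0, 0]
    - [0, 0, 0]
  yaw: [0, 0, 0, 0, 0]

```text
time_s: 2.75
position: [0.505, -0.0819, 0.0606]
tool_rot: [[0.94, 0.34, 0.002], [0.34, -0.94, -0.001], [0.002, 0.002, -1.0]]
ft_force: [0.4, -0.6, -0.4]
grip_width: 0.0281
gripper_force: 0.5
```

Call:
jog_arm:
  hand: [0.0, 0.0, 0.0, 0.0, 0.0]
  travel:
    - [0, 0, 0]
    - [0, 0, 0]
    - [0, 0, 0]
    - [0, 0, 0.03]
    - [0, 0, 0.04]
  yaw: [0, 0, 0, 0, 0]

```text
time_s: 3.38
position: [0.5041, -0.0814, 0.1305]
tool_rot: [[0.94, 0.34, -0.001], [0.34, -0.94, 0.0], [-0.0, -0.0, -1.0]]
ft_force: [1.2, 0.0, 0.3]
grip_width: 0.0265
gripper_force: 39.7
```

Call:
jog_arm:
  hand: [0.0, 0.0, 0.0, 0.0, 0.0]
  travel:
    - [0, 0, 0.06]
    - [0, -0.055, 0.01]
    - [0, -0.055, 0]
    - [0, -0.055, 0]
    - [0, -0.055, 0]
  yaw: [0, 0, 0, 0, 0]

```text
time_s: 4.0
position: [0.5041, -0.3033, 0.2004]
tool_rot: [[0.94, 0.34, 0.001], [0.34, -0.94, -0.001], [0.001, 0.001, -1.0]]
ft_force: [0.8, -0.3, -0.8]
grip_width: 0.0267
gripper_force: 39.7
```

Call:
jog_arm:
  hand: [0.0, 0.0, 0.0, 0.0, 0.0]
  travel:
    - [-0.005, -0.055, 0]
    - [0, -0.052, 0]
    - [0, 0, -0.06]
    - [0, 0, -0.06]
    - [0, 0, -0.03]
  yaw: [0, 0, 0, 0, 0]

```text
time_s: 4.62
position: [0.4984, -0.4077, 0.0468]
tool_rot: [[0.941, 0.34, -0.002], [0.34, -0.941, 0.003], [-0.001, -0.003, -1.0]]
ft_force: [0.3, -0.2, 0.6]
grip_width: 0.0265
gripper_force: 39.7
```

```bash
python3 - <<'E'
from h import *
o,im=look('w3'); print(o['position'].round(4),o['grip_width'])
E
```

```text
[ 0.4984 -0.4077  0.0468] 0.026545337655082817
```

View pics/w3.png

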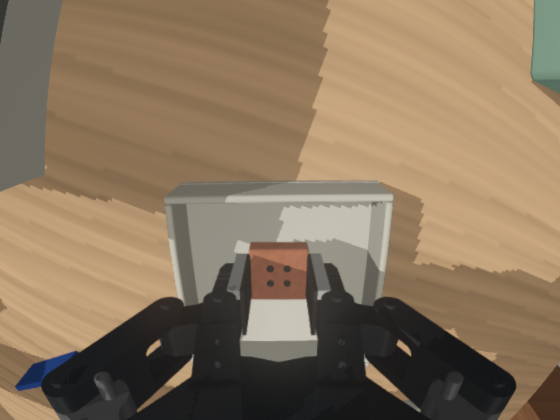

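Call:
jog_arm:
  hand: [0.0, 0.045, 0.045, 0.045, 0.045]
  travel:
    - [0, 0, -0.012]
    - [0, 0, 0]
    - [0, 0, 0]
    - [0, 0, 0.06]
    - [0, 0, 0.06]
  yaw: [0, 0, 0, 0, 0]

```text
time_s: 5.3
position: [0.4993, -0.4085, 0.1599]
tool_rot: [[0.94, 0.34, 0.001], [0.34, -0.94, -0.001], [0.0, 0.001, -1.0]]
ft_force: [1.4, 0.0, 0.1]
grip_width: 0.0445
gripper_force: 0.0
```

Call:
jog_arm:
  hand: [0.045, 0.045, 0.045, 0.045, 0.045]
  travel:
    - [0, 0.05, 0.03]
    - [0.005, 0.055, 0]
    - [0.005, 0.055, 0]
    - [0.005, 0.055, 0]
    - [0.004, 0.055, -0.01]
  yaw: [0, -0.08, -0.08, -0.08, -0.08]

```text
time_s: 5.92
position: [0.5187, -0.137, 0.1791]
tool_rot: [[1.0, 0.024, 0.004], [0.024, -1.0, -0.002], [0.004, 0.002, -1.0]]
ft_force: [0.7, 0.8, 0.1]
grip_width: 0.0453
gripper_force: 0.0
```

Call:
jog_arm:
  hand: [0.045, 0.045, 0.045, 0.045, 0.045]
  travel:
    - [0, 0, -0.05]
    - [0, 0, 0]
    - [0, 0, 0]
    - [0, 0, 0]
    - [0, 0, 0]
  yaw: [0, 0, 0, 0, 0]

```text
time_s: 6.55
position: [0.5186, -0.1391, 0.1284]
tool_rot: [[1.0, 0.026, 0.002], [0.026, -1.0, -0.001], [0.002, 0.001, -1.0]]
ft_force: [0.1, -0.4, -0.2]
grip_width: 0.0451
gripper_force: 0.0
```

```bash
python3 - <<'E'
from h import *
o,im=look('w4'); print(o['position'].round(4),o['grip_width']); buttons(o,im)
E
```

```text
[ 0.5186 -0.1391  0.1284] 0.04508463584326521
c 500.8 -28.5 size 26.0 26.6 ang 36.5 fill 0.79
c 514.4 -362.3 size 27.1 27.9 ang 19.5 fill 0.9
c 518.7 -138.5 size 25.7 26.0 ang 1.4 fill 0.96
c 546.6 -23.7 size 25.3 26.7 ang 21.3 fill 0.78
c 597.7 -11.5 size 28.8 25.9 ang 87.7 fill 0.79
```

Call:
jog_arm:
  hand: [0.045, 0.045, 0.045, 0.0, 0.0]
  travel:
    - [-0.001, 0, -0.04]
    - [0, 0, -0.025]
    - [0, 0, -0.004]
    - [0, 0, 0]
    - [0, 0, 0]
  yaw: [0, 0, 0, 0, 0]

```text
time_s: 7.22
position: [0.5178, -0.1388, 0.0595]
tool_rot: [[1.0, 0.027, 0.002], [0.027, -1.0, -0.001], [0.002, 0.001, -1.0]]
ft_force: [0.3, 0.3, 0.7]
grip_width: 0.0267
gripper_force: 39.8
```

Call:
jog_arm:
  hand: [0.0, 0.0, 0.0, 0.0, 0.0]
  travel:
    - [0, 0, 0]
    - [0, 0, 0]
    - [0, 0, 0.05]
    - [0, 0, 0.05]
    - [0, -0.03, 0.03]
  yaw: [0, 0, 0, 0, 0]

```text
time_s: 7.85
position: [0.5176, -0.1677, 0.1911]
tool_rot: [[1.0, 0.029, 0.003], [0.029, -1.0, -0.001], [0.002, 0.001, -1.0]]
ft_force: [-1.0, -1.6, -0.5]
grip_width: 0.0266
gripper_force: 39.9
```

Call:
jog_arm:
  hand: [0.0, 0.0, 0.0, 0.0, 0.0]
  travel:
    - [-0.012, -0.051, 0]
    - [-0.012, -0.051, 0]
    - [-0.012, -0.051, 0]
    - [-0.011, -0.051, 0]
    - [-0.011, -0.051, 0]
  yaw: [0.064, 0.064, 0.064, 0.064, 0.064]

```text
time_s: 8.48
position: [0.4587, -0.4251, 0.1885]
tool_rot: [[0.94, 0.342, 0.0], [0.342, -0.94, -0.0], [0.0, 0.0, -1.0]]
ft_force: [0.4, 0.3, -0.3]
grip_width: 0.0266
gripper_force: 44.5
```

Call:
jog_arm:
  hand: [0.0, 0.0, 0.0, 0.0, 0.045]
  travel:
    - [0, 0, -0.06]
    - [0, 0, -0.06]
    - [0, 0, -0.034]
    - [0, 0, 0]
    - [0, 0, 0]
  yaw: [0, 0, 0, 0, 0]

```text
time_s: 9.1
position: [0.4599, -0.4243, 0.0361]
tool_rot: [[0.94, 0.34, 0.002], [0.34, -0.94, -0.002], [0.001, 0.003, -1.0]]
ft_force: [0.0, 0.1, 0.3]
grip_width: 0.0435
gripper_force: 0.0
```

Call:
jog_arm:
  hand: [0.045, 0.045, 0.045, 0.045, 0.045]
  travel:
    - [0, 0, 0]
    - [0, 0, 0.06]
    - [0, 0, 0.06]
    - [0, 0, 0.04]
    - [0, 0, 0]
  yaw: [0, 0, 0, 0, 0]

```text
time_s: 9.72
position: [0.4601, -0.4244, 0.1994]
tool_rot: [[0.94, 0.34, 0.006], [0.34, -0.94, -0.007], [0.003, 0.009, -1.0]]
ft_force: [0.1, -0.2, 0.2]
grip_width: 0.0449
gripper_force: 0.0
```

```bash
python3 - <<'E'
from h import *
o,im=look('w5'); print(o['position'].round(4),o['grip_width']); buttons(o,im,.014)
E
```

```text
[ 0.4601 -0.4244  0.1994] 0.0449214716002576
c 460.1 -423.2 size 26.3 25.8 ang 19.7 fill 0.99
c 499.1 -407.7 size 26.1 25.9 ang 19.6 fill 0.99
```

Call:
jog_arm:
  hand: [0.05, 0.05, 0.05, 0.05, 0.05]
  travel:
    - [-0.005, 0.055, 0]
    - [-0.005, 0.055, 0]
    - [-0.005, 0.055, 0]
    - [-0.005, 0.055, 0]
    - [-0.005, 0.055, 0]
  yaw: [0.173, 0.173, 0.173, 0.173, 0.173]

```text
time_s: 10.4
position: [0.4334, -0.1466, 0.1937]
tool_rot: [[0.346, 0.938, -0.001], [0.938, -0.346, 0.001], [0.0, -0.001, -1.0]]
ft_force: [0.6, -0.4, 0.2]
grip_width: 0.0501
gripper_force: 0.0
```

Call:
jog_arm:
  hand: [0.05, 0.05, 0.05, 0.05, 0.05]
  travel:
    - [-0.005, 0.055, 0]
    - [-0.005, 0.055, 0]
    - [-0.005, 0.055, 0]
    - [-0.005, 0.055, 0]
    - [-0.005, 0.055, 0]
  yaw: [0.173, 0.173, 0.173, 0.173, 0.173]

```text
time_s: 11.02
position: [0.4084, 0.1282, 0.1938]
tool_rot: [[-0.489, 0.872, -0.001], [0.872, 0.489, -0.0], [0.0, -0.001, -1.0]]
ft_force: [1.4, -0.1, 0.6]
grip_width: 0.0502
gripper_force: 0.0
```

Call:
jog_arm:
  hand: [0.05, 0.05, 0.05, 0.05, 0.05]
  travel:
    - [0.005, 0.04, 0]
    - [0, 0.03, 0]
    - [0, 0, 0]
    - [0, 0, 0]
    - [0, 0, 0]
  yaw: [0, 0, 0, 0, 0]

```text
time_s: 11.65
position: [0.4143, 0.1956, 0.1942]
tool_rot: [[-0.484, 0.875, -0.0], [0.875, 0.484, -0.0], [0.0, -0.0, -1.0]]
ft_force: [0.7, -0.8, 0.1]
grip_width: 0.0502
gripper_force: 0.0
```

```bash
python3 - <<'E'
from h import *
o,im=look('w6'); print(o['position'].round(4),np.round(o['q'],1))
E
```

```text
[0.4143 0.1956 0.1942] [ 10.4  15.7  93.5  -0.   70.9 -18.5]
```

View pics/w6.png

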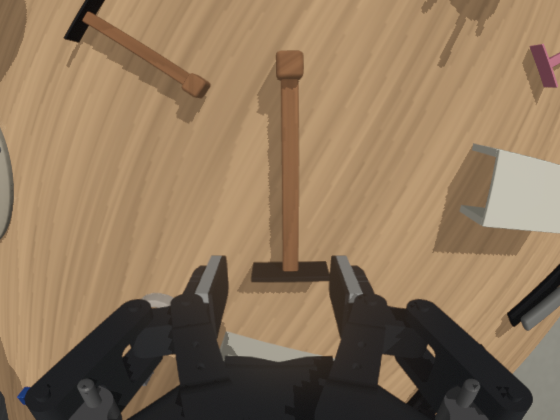

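```bash
python3 - <<'E'
from h import *
o=env.observe()
for n,u,z in [('blL',(252,263),.036),('blR',(329,262),.036),('bar1',(289.5,85),.025),('bar2',(291,255),.025),('tail end',(289.5,51),.036),('pkA',(497,146),.051),('pkB',(484,228),.051)]: print(n,pt('wrist',u,z,o).round(4)[:2])
E
```

```text
blL [0.4243 0.1241]
blR [0.4898 0.1611]
bar1 [0.375  0.2873]
bar2 [0.4561 0.1456]
tail end [0.3605 0.3127]
pkA [0.5723 0.3469]
pkB [0.612  0.2726]
```

Call:
jog_arm:
  hand: [0.05, 0.05, 0.05, 0.05, 0.0]
  travel:
    - [-0.004, 0.03, -0.04]
    - [0, 0, -0.06]
    - [0, 0, -0.06]
    - [0, 0, -0.011]
    - [0, 0, 0]
  yaw: [0.012, 0, 0, 0, 0]
  grip_force: 70

```text
time_s: 12.32
position: [0.411, 0.2263, 0.0241]
tool_rot: [[-0.495, 0.869, 0.0], [0.869, 0.495, 0.0], [-0.0, 0.0, -1.0]]
ft_force: [0.1, -0.4, 0.0]
grip_width: 0.0332
gripper_force: 0.0
```

Call:
jog_arm:
  hand: [0.0, 0.0, 0.0, 0.0, 0.0]
  travel:
    - [0, 0, 0]
    - [0, 0, 0]
    - [0, 0, 0]
    - [0, 0, 0.04]
    - [0, 0, 0.04]
  yaw: [0, 0, 0, 0, 0]

```text
time_s: 12.95
position: [0.4104, 0.2265, 0.1057]
tool_rot: [[-0.495, 0.869, 0.002], [0.869, 0.495, 0.0], [-0.0, 0.002, -1.0]]
ft_force: [-0.3, 0.6, -1.1]
grip_width: 0.0145
gripper_force: 68.7
```

```bash
python3 - <<'E'
from h import *
o,im=look('w7'); print(o['position'].round(4),o['ft_force'].round(2),o['wrist_torque'].round(3)); save('side','s7'); save('top','t7')
a=cv2.imread('pics/w7.png'); b=cv2.imread('pics/s7.png')[100:400,150:450]
cv2.imwrite('pics/c7.png',np.hstack([cv2.resize(a,(500,375)),cv2.resize(b,(300,375))]))
E
```

```text
[0.4104 0.2265 0.1057] [-0.26  0.61 -1.13] [ 0.028 -0.048  0.002]
```

View pics/c7.png

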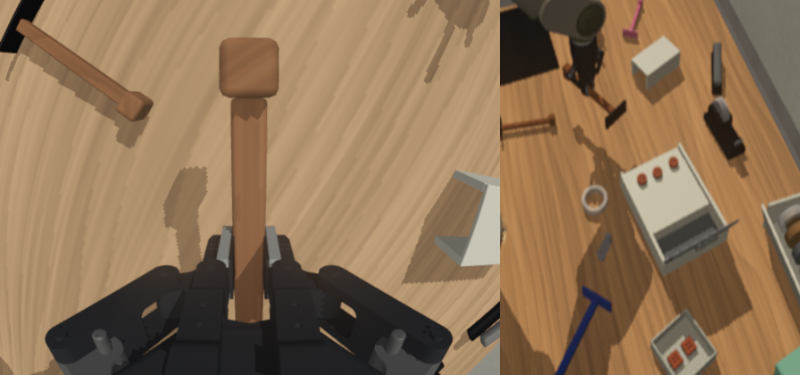

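```bash
python3 - <<'E'
from h import *
o=env.observe(); p=o['position']; R=o['tool_rot']
for u,z in [((279,109),.118),((279,42.5),.118),((279,62),.118)]: print((R.T@(pt('wrist',u,z,o)-p)).round(4))
# blade in top picture
im=cv2.imread('pics/t7.png'); cv2.imwrite('pics/d7.png',cv2.resize(im[150:300,180:330],(600,600),interpolation=cv2.INTER_CUBIC))
print(pix('top',p))
E
```

```text
[ 0.0772  0.0003 -0.0121]
[ 0.1005  0.0004 -0.0121]
[ 0.0936  0.0004 -0.0121]
[218.91524785 233.0016994 ]
```

View pics/d7.png

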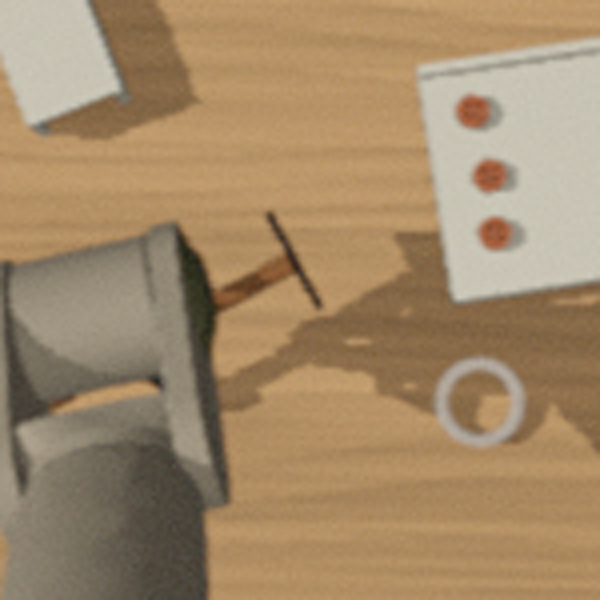

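```bash
python3 - <<'E'
from h import *
o=env.observe(); p=o['position']; R=o['tool_rot']
print((R.T@(pt('top',(253.9,215),.118)-p)).round(4))
P=lambda u,v,z: pt('top',(180+u/4,150+v/4),z)[:2].round(4)
print(P(418,66,.05),P(456,302,.05))
# tray frame from all
a=np.radians(-80);ex=np.array([np.cos(a),np.sin(a)]);ey=np.array([-ex[1],ex[0]]);O=np.array([.554,-.084])
for c in [(.5008,-.0285),(.5466,-.0237),(.5977,-.0115),(.6286,.0385),(.655,-.1306),(.4876,-.1657),(.4548,.0051)]:
  d=np.array(c)-O; print((d@ex).round(4),(d@ey).round(4))
E
```

```text
[-0.1182 -0.0036 -0.0118]
[0.631 0.033] [ 0.4422 -0.0006]
-0.0639 -0.0428
-0.0607 0.0032
-0.0638 0.0556
-0.1077 0.0947
0.0634 0.0914
0.0689 -0.0796
-0.105 -0.0822
```

Call:
jog_arm:
  hand: [0.0, 0.0, 0.0, 0.0, 0.0]
  travel:
    - [0.033, -0.02, 0]
    - [0.033, -0.02, 0]
    - [0.033, -0.02, 0]
    - [0.034, -0.02, 0]
    - [0, 0, 0]
  yaw: [-0.086, -0.086, -0.086, -0.086, 0]

```text
time_s: 13.72
position: [0.5448, 0.145, 0.1027]
tool_rot: [[-0.17, 0.985, 0.0], [0.985, 0.17, -0.0], [-0.0, 0.0, -1.0]]
ft_force: [-0.2, -0.2, -1.1]
grip_width: 0.0143
gripper_force: 68.7
```

Call:
jog_arm:
  hand: [0.0, 0.0, 0.0, 0.0, 0.0]
  travel:
    - [0, 0, -0.039]
    - [0, 0, 0]
    - [0, 0, 0]
    - [0, 0, 0]
    - [0, 0, 0]
  yaw: [0, 0, 0, 0, 0]

```text
time_s: 14.35
position: [0.5435, 0.1466, 0.0652]
tool_rot: [[-0.173, 0.985, 0.001], [0.985, 0.173, 0.0], [-0.0, 0.001, -1.0]]
ft_force: [0.9, 0.2, -1.5]
grip_width: 0.0143
gripper_force: 68.7
```

```bash
python3 - <<'E'
from h import *
o=env.observe();print(o['position'].round(4)); save('top','t8'); s=save('side','s8')
a=cv2.imread('pics/t8.png')[150:300,180:380]; b=cv2.imread('pics/s8.png')[150:330,220:400]
cv2.imwrite('pics/c8.png',np.hstack([cv2.resize(a,(450,338)),cv2.resize(b,(338,338))]))
E
```

```text
[0.5435 0.1466 0.0652]
```

View pics/c8.png

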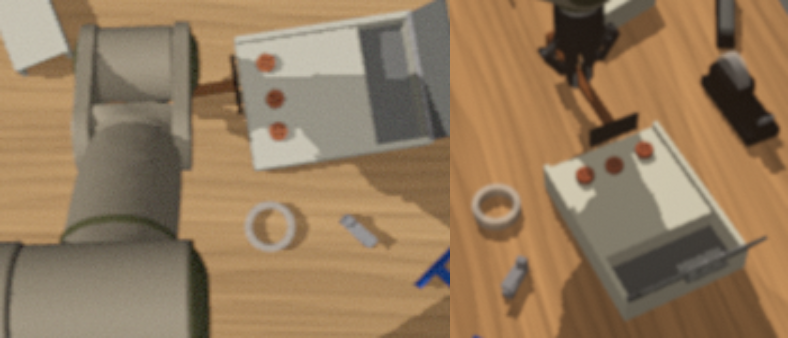

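Call:
jog_arm:
  hand: [0.0, 0.0, 0.0, 0.0, 0.0]
  travel:
    - [0.0043, -0.0246, 0]
    - [0.0043, -0.0246, 0]
    - [0.0043, -0.0246, 0]
    - [0.0043, -0.0246, 0]
    - [0.0043, -0.0246, 0]
  yaw: [0, 0, 0, 0, 0]

```text
time_s: 15.08
position: [0.5633, 0.0332, 0.0689]
tool_rot: [[-0.175, 0.985, 0.0], [0.984, 0.175, 0.016], [0.016, 0.003, -1.0]]
ft_force: [-11.1, 39.1, 37.3]
grip_width: 0.0142
gripper_force: 99.8
```

Call:
jog_arm:
  hand: [0.0, 0.0, 0.0, 0.0, 0.0]
  travel:
    - [0.0043, -0.0246, 0]
    - [0.0043, -0.0246, 0]
    - [0.0034, -0.0197, 0]
    - [0, 0, 0]
    - [0, 0, 0]
  yaw: [0, 0, 0, 0, 0]

```text
time_s: 15.7
position: [0.5804, -0.0448, 0.0699]
tool_rot: [[-0.173, 0.985, 0.012], [0.985, 0.173, -0.001], [-0.003, 0.012, -1.0]]
ft_force: [2.1, 9.8, 35.4]
grip_width: 0.0139
gripper_force: 129.7
```

```bash
python3 - <<'E'
from h import *
o=env.observe();print(o['position'].round(4)); save('top','t9'); s=save('side','s9')
a=cv2.imread('pics/t9.png')[150:300,220:420]; b=cv2.imread('pics/s9.png')[180:330,250:400]
cv2.imwrite('pics/c9.png',np.hstack([cv2.resize(a,(450,338)),cv2.resize(b,(338,338))]))
E
```

```text
[ 0.5804 -0.0448  0.0699]
```

View pics/c9.png

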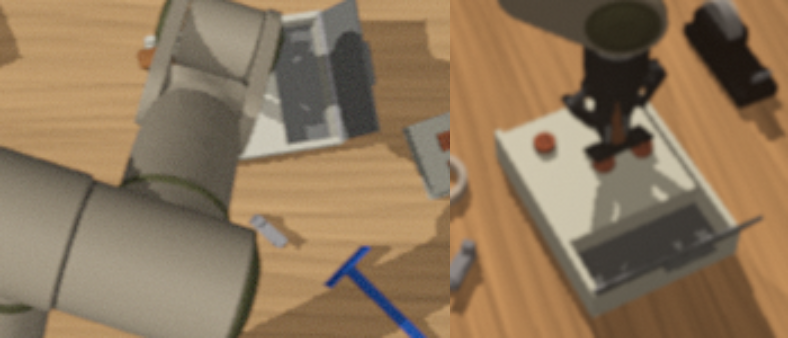

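Call:
jog_arm:
  hand: [0.0, 0.0, 0.0, 0.0, 0.0]
  travel:
    - [0, 0, 0.004]
    - [0, 0, 0.003]
    - [0, 0, 0]
    - [0, 0, 0]
    - [0, 0, 0]
  yaw: [0, 0, 0, 0, 0]

```text
time_s: 16.42
position: [0.5766, -0.0455, 0.0709]
tool_rot: [[-0.173, 0.985, -0.001], [0.985, 0.173, 0.0], [0.0, -0.001, -1.0]]
ft_force: [-1.0, 0.4, -1.1]
grip_width: 0.0145
gripper_force: 124.8
```

```bash
python3 - <<'E'
from h import *
o,im=look('w10');print(o['position'].round(4),o['ft_force'].round(1),o['wrist_torque'].round(2)); s=save('side','s10')
a=cv2.imread('pics/w10.png'); b=cv2.imread('pics/s10.png')[180:330,250:400]
cv2.imwrite('pics/c10.png',np.hstack([cv2.resize(a,(450,338)),cv2.resize(b,(338,338),interpolation=cv2.INTER_CUBIC)]))
E
```

```text
[ 0.5766 -0.0455  0.0709] [-1.   0.4 -1.1] [ 0.01  0.02 -0.01]
```

View pics/c10.png

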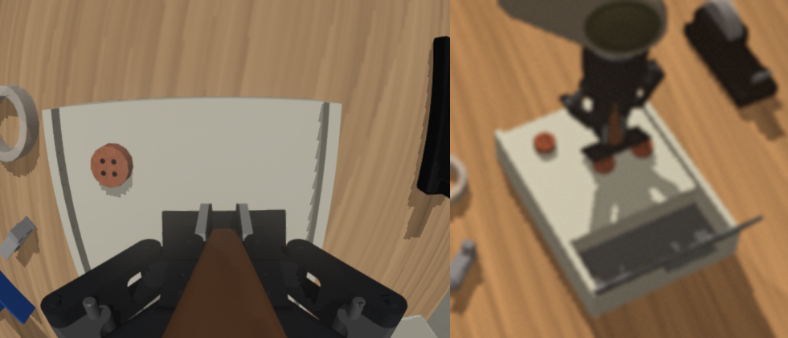

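Call:
jog_arm:
  hand: [0.0, 0.0, 0.0, 0.0, 0.0]
  travel:
    - [0, 0, 0.02]
    - [0, 0, 0.04]
    - [0, 0, 0.02]
    - [0, 0, 0]
    - [0, 0, 0]
  yaw: [0, 0, 0, 0, 0]

```text
time_s: 17.15
position: [0.5763, -0.0453, 0.1501]
tool_rot: [[-0.173, 0.985, -0.002], [0.985, 0.173, 0.001], [0.001, -0.002, -1.0]]
ft_force: [-0.6, -0.5, -0.4]
grip_width: 0.0142
gripper_force: 124.7
```

Call:
jog_arm:
  hand: [0.0, 0.0, 0.0, 0.0, 0.0]
  travel:
    - [-0.03, 0.04, 0]
    - [-0.03, 0.04, 0]
    - [-0.03, 0.04, 0]
    - [-0.036, 0.045, 0]
    - [0, 0, 0]
  yaw: [0, 0, 0, 0, 0]

```text
time_s: 17.77
position: [0.4479, 0.1218, 0.1504]
tool_rot: [[-0.177, 0.984, -0.004], [0.984, 0.177, 0.0], [0.001, -0.003, -1.0]]
ft_force: [0.5, -0.8, -0.2]
grip_width: 0.0145
gripper_force: 124.7
```

```bash
python3 - <<'E'
from h import *
o,im=look('w11');print(o['position'].round(4),o['ft_force'].round(1),o['wrist_torque'].round(2)); s=save('side','s11')
a=cv2.imread('pics/w11.png'); b=cv2.imread('pics/s11.png')[100:280,170:350]
cv2.imwrite('pics/c11.png',np.hstack([cv2.resize(a,(420,315)),cv2.resize(b,(380,380),interpolation=cv2.INTER_CUBIC)[:315]]))
E
```

```text
[0.4479 0.1218 0.1504] [ 0.5 -0.8 -0.2] [-0.03 -0.   -0.02]
```

View pics/c11.png

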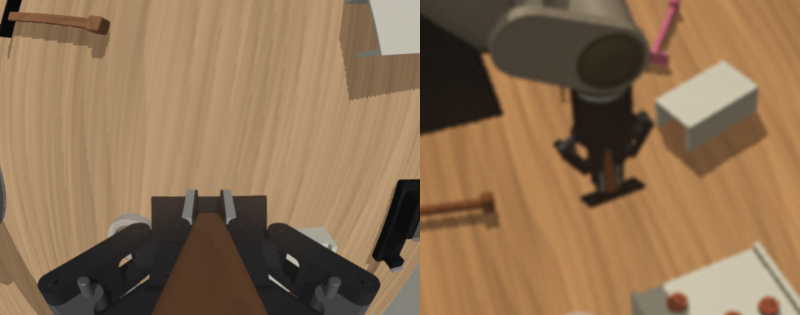

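Call:
jog_arm:
  hand: [0.0, 0.0, 0.0, 0.0, 0.0]
  travel:
    - [0, 0, -0.05]
    - [0, 0, -0.045]
    - [0, 0, -0.015]
    - [0, 0, -0.004]
    - [0, 0, 0]
  yaw: [0, 0, 0, 0, 0]

```text
time_s: 18.5
position: [0.4514, 0.1191, 0.0374]
tool_rot: [[-0.172, 0.985, 0.0], [0.985, 0.172, -0.0], [-0.0, 0.0, -1.0]]
ft_force: [0.5, -0.6, -1.4]
grip_width: 0.0145
gripper_force: 124.7
```

Call:
jog_arm:
  hand: [0.03, 0.03, 0.03, 0.03, 0.03]
  travel:
    - [0, 0, 0]
    - [0, 0, 0]
    - [0, 0, 0]
    - [0, 0, 0]
    - [0, 0, 0]
  yaw: [0, 0, 0, 0, 0]

```text
time_s: 19.12
position: [0.451, 0.1197, 0.0376]
tool_rot: [[-0.173, 0.985, 0.001], [0.985, 0.173, 0.0], [-0.0, 0.001, -1.0]]
ft_force: [-0.3, 1.8, 4.6]
grip_width: 0.0302
gripper_force: 1.7
```

```bash
python3 - <<'E'
from h import *
o,im=look('w12');print(o['position'].round(4),o['ft_force'].round(1),o['gripper_force']); s=save('side','s12')
a=cv2.imread('pics/w12.png'); b=cv2.imread('pics/s12.png')[100:280,170:350]
cv2.imwrite('pics/c12.png',np.hstack([cv2.resize(a,(420,315)),cv2.resize(b,(380,380),interpolation=cv2.INTER_CUBIC)[:315]]))
E
```

```text
[0.451  0.1197 0.0376] [-0.3  1.8  4.6] 1.7269937228411436
```

View pics/c12.png

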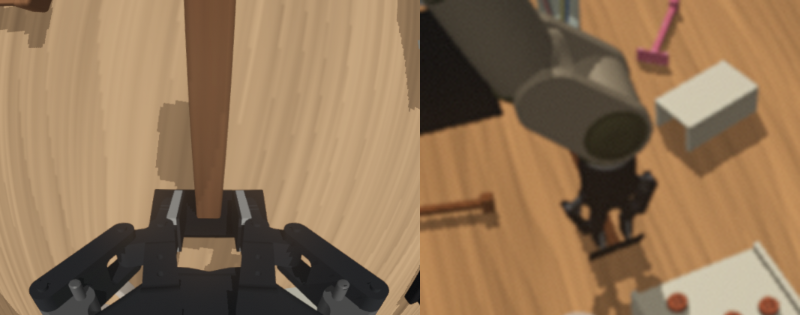

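Call:
jog_arm:
  hand: [0.06, 0.075, 0.08, 0.08, 0.08]
  travel:
    - [0, 0, 0]
    - [0, 0, 0]
    - [0, 0, 0.004]
    - [0, 0, 0.005]
    - [0, 0, 0.01]
  yaw: [0, 0, 0, 0, 0]

```text
time_s: 19.85
position: [0.4507, 0.1195, 0.0567]
tool_rot: [[-0.173, 0.985, -0.0], [0.985, 0.173, -0.0], [0.0, -0.0, -1.0]]
ft_force: [0.3, 0.1, 0.7]
grip_width: 0.0798
gripper_force: 0.0
```

Call:
jog_arm:
  hand: [0.08, 0.08, 0.08, 0.08, 0.08]
  travel:
    - [0, 0, 0.02]
    - [0, 0, 0.04]
    - [0, 0, 0.06]
    - [0, 0, 0.04]
    - [0, 0, 0]
  yaw: [0, 0, 0, 0, 0]

```text
time_s: 20.48
position: [0.4516, 0.1197, 0.2196]
tool_rot: [[-0.173, 0.985, 0.007], [0.985, 0.173, 0.0], [-0.001, 0.007, -1.0]]
ft_force: [-0.3, -0.3, -0.2]
grip_width: 0.0803
gripper_force: 0.0
```

```bash
python3 - <<'E'
from h import *
o,im=look('w13');print(o['position'].round(4),o['ft_force'].round(1),o['gripper_force']); s=save('side','s13')
a=cv2.imread('pics/w13.png'); b=cv2.imread('pics/s13.png')[100:280,170:350]
cv2.imwrite('pics/c13.png',np.hstack([cv2.resize(a,(420,315)),cv2.resize(b,(380,380),interpolation=cv2.INTER_CUBIC)[:315]]))
E
```

```text
[0.4516 0.1197 0.2196] [-0.3 -0.3 -0.2] 0.0
```

View pics/c13.png

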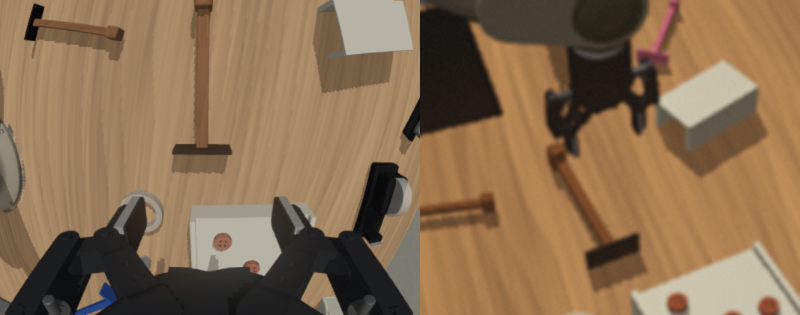

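```bash
python3 - <<'E'
from h import *
o=env.observe(); hs=cv2.cvtColor(cv2.imread('pics/w13.png'),cv2.COLOR_BGR2HSV)
m=((hs[...,2]<70)).astype('uint8'); m[:185]=0;m[212:]=0;m[:,:215]=0;m[:,330:]=0
ys,xs=np.where(m); print(xs.min(),xs.max(),ys.min(),ys.max())
for n,u,z in [('blL',(xs.min(),ys.min()+3),.036),('blR',(xs.max(),ys.min()+3),.036),('bar1',(271,35),.025),('bar2',(269,185),.025)]: print(n,pt('wrist',u,z,o).round(4)[:2])
im=cv2.cvtColor(cv2.imread('pics/w13.png'),cv2.COLOR_BGR2HSV); print('rounds'); buttons(o,im)
# blade in top image
print('squares'); 
E
```

```text
231 307 192 205
blL [0.4053 0.1066]
blR [0.4783 0.1193]
bar1 [0.4173 0.2667]
bar2 [0.4404 0.1201]
rounds
c 554.8 -65.7 size 18.4 30.0 ang 47.3 fill 0.7
c 495.0 -21.1 size 23.5 28.6 ang 10.6 fill 0.8
squares
```

Call:
jog_arm:
  hand: [0.06, 0.05, 0.05, 0.05, 0.05]
  travel:
    - [-0.011, 0.03, -0.02]
    - [-0.011, 0.033, -0.02]
    - [0, 0, -0.05]
    - [0, 0, -0.02]
    - [0, 0, 0]
  yaw: [0, 0, 0, 0, 0]
  grip_force: 100

```text
time_s: 21.2
position: [0.4275, 0.1824, 0.1044]
tool_rot: [[-0.173, 0.985, -0.005], [0.985, 0.173, -0.001], [0.0, -0.006, -1.0]]
ft_force: [-0.3, 0.3, -0.2]
grip_width: 0.0501
gripper_force: 0.0
```

```bash
cat >> h.py <<'E'
def bar(o,im,z=.025):
    # brown bar & handle: blob under saturation threshold, in tool frame
    p=o['position'];R=np.array(o['tool_rot'])
    m=((im[...,0]<15)&(im[...,1]>118)).astype('uint8')
    m=cv2.morphologyEx(m,cv2.MORPH_OPEN,np.ones((5,5)))
    for r in range(10,250,20):
        xs=np.where(m[r,200:360])[0]+200
        if len(xs)>8:
            a=R.T@(pt('wrist',(np.median(xs),r),z,o)-p); print(r,len(xs),np.median(xs),a.round(4)[:2])
E
python3 - <<'E'
from h import *
o,im=look('w14');print(o['position'].round(4)); bar(o,im)
v=im[...,2]; 
for r in range(200,300,6): xs=np.where(v[r,225:340]<70)[0]+225; print(r,len(xs),(xs.min(),xs.max()) if len(xs) else '')
print(im[100,280],im[100,240])
E
```

```text
[0.4275 0.1824 0.1044]
30 39 291.0 [0.1279 0.0077]
50 38 290.5 [0.1147 0.0074]
70 25 290.0 [0.1019 0.007 ]
90 25 290.0 [0.0892 0.007 ]
110 24 289.5 [0.0767 0.0067]
130 25 289.0 [0.0641 0.0065]
150 24 288.5 [0.0515 0.0062]
170 24 288.5 [0.0386 0.0063]
190 23 288.0 [0.0255 0.006 ]
210 24 287.5 [0.0119 0.0058]
230 23 287.0 [-0.0022  0.0056]
200 0 
206 0 
212 0 
218 0 
224 0 
230 0 
236 0 
242 0 
248 0 
254 0 
260 4 (np.int64(332), np.int64(335))
266 9 (np.int64(225), np.int64(338))
272 11 (np.int64(225), np.int64(339))
278 12 (np.int64(225), np.int64(339))
284 13 (np.int64(225), np.int64(339))
290 12 (np.int64(225), np.int64(339))
296 12 (np.int64(225), np.int64(339))
[ 13 132 141] [ 16  97 179]
```

Call:
jog_arm:
  hand: [0.05, 0.05, 0.05, 0.05, 0.0]
  travel:
    - [0.005, 0.001, -0.04]
    - [0, 0, -0.03]
    - [0, 0, -0.011]
    - [0, 0, 0]
    - [0, 0, 0]
  yaw: [0.012, 0, 0, 0, 0]
  grip_force: 100

```text
time_s: 21.88
position: [0.4344, 0.1837, 0.0265]
tool_rot: [[-0.185, 0.983, 0.002], [0.983, 0.185, 0.0], [-0.0, 0.002, -1.0]]
ft_force: [-0.4, -0.1, 1.0]
grip_width: 0.033
gripper_force: 0.0
```

Call:
jog_arm:
  hand: [0.0, 0.0, 0.0, 0.0, 0.0]
  travel:
    - [0, 0, 0]
    - [0, 0, 0]
    - [0, 0, 0]
    - [0, 0, 0]
    - [0, 0, 0]
  yaw: [0, 0, 0, 0, 0]

```text
time_s: 22.5
position: [0.4343, 0.1837, 0.0266]
tool_rot: [[-0.184, 0.983, 0.002], [0.983, 0.184, 0.0], [0.0, 0.002, -1.0]]
ft_force: [-0.7, -0.3, 9.4]
grip_width: 0.0138
gripper_force: 98.9
```

Call:
jog_arm:
  hand: [0.0, 0.0, 0.0, 0.0, 0.0]
  travel:
    - [0, 0, 0.02]
    - [0, 0, 0.05]
    - [0, 0, 0.02]
    - [0, 0, 0]
    - [0, 0, 0]
  yaw: [0, 0, 0, 0, 0]

```text
time_s: 23.12
position: [0.4333, 0.1835, 0.1146]
tool_rot: [[-0.185, 0.983, -0.001], [0.983, 0.185, -0.0], [0.0, -0.001, -1.0]]
ft_force: [-0.5, 0.9, -0.8]
grip_width: 0.0136
gripper_force: 98.1
```

```bash
python3 - <<'E'
from h import *
o,im=look('w15');print(o['position'].round(4),o['ft_force'],o['wrist_torque']); bar(o,im,o['position'][2]+.003)
m=((im[...,0]<15)&(im[...,1]>118)); 
print([(r,int(m[r,200:360].sum())) for r in range(0,110,6)])
E
```

```text
[0.4333 0.1835 0.1146] [-0.49858359  0.89398845 -0.80074758] [-0.03020374 -0.02701889 -0.02043626]
10 65 281.0 [0.1154 0.0009]
30 50 280.5 [0.1073 0.0007]
50 40 280.5 [0.0995 0.0007]
70 40 280.5 [0.0919 0.0007]
90 40 280.5 [0.0843 0.0007]
110 40 280.5 [0.0768 0.0007]
130 40 279.5 [0.0694 0.0003]
150 40 279.5 [0.0618 0.0003]
170 39 279.0 [0.0542 0.0001]
190 39 279.0 [0.0463 0.0001]
210 38 278.5 [ 0.0382 -0.0001]
230 37 279.0 [0.0298 0.0001]
[(0, 65), (6, 65), (12, 63), (18, 59), (24, 56), (30, 50), (36, 40), (42, 40), (48, 40), (54, 40), (60, 40), (66, 40), (72, 40), (78, 41), (84, 40), (90, 40), (96, 40), (102, 41), (108, 41)]
```

```bash
cat >> h.py <<'E'
a_=np.radians(-80);EX=np.array([np.cos(a_),np.sin(a_)]);EY=np.array([-EX[1],EX[0]]);O_=np.array([.554,-.083])
def topb(z=.048):
    im=cv2.cvtColor(env.get_image('top'),cv2.COLOR_RGB2HSV)
    m=((im[...,0]<12)&(im[...,1]>130)).astype('uint8'); m[:140]=0;m[240:]=0;m[:,:285]=0;m[:,450:]=0
    n,_,st,c=cv2.connectedComponentsWithStats(m)
    for i in range(1,n):
        if st[i,4]>8: d=pt('top',c[i],z)[:2]-O_; print(c[i].round(1),st[i,4],'tray',(d@EX).round(4),(d@EY).round(4))
E
python3 - <<'E'
from h import *
topb()
E
```

```text
[316.5 173.8] 36 tray -0.0032 0.057
[319.  189.9] 39 tray -0.0037 0.0045
[303.3 207.8] 37 tray -0.0625 -0.0447
[419.1 211.9] 56 tray 0.2979 -0.1138
[424.1 223.8] 54 tray 0.3065 -0.1535
```

Call:
jog_arm:
  hand: [0.0, 0.0, 0.0, 0.0, 0.0]
  travel:
    - [0.0324, -0.0344, 0]
    - [0.0324, -0.0344, 0]
    - [0.0323, -0.0344, 0]
    - [0.0323, -0.0344, 0]
    - [0, 0, 0]
  yaw: [-0.012, 0, 0, 0, 0]

```text
time_s: 23.85
position: [0.5646, 0.0437, 0.1139]
tool_rot: [[-0.17, 0.985, -0.001], [0.985, 0.17, -0.0], [-0.0, -0.001, -1.0]]
ft_force: [-0.4, 0.3, 0.1]
grip_width: 0.0131
gripper_force: 98.0
```

Call:
jog_arm:
  hand: [0.0, 0.0, 0.0, 0.0, 0.0]
  travel:
    - [0, 0, -0.03]
    - [0, 0, -0.012]
    - [0, 0, -0.004]
    - [0, 0, 0]
    - [0, 0, 0]
  yaw: [0, 0, 0, 0, 0]

```text
time_s: 24.48
position: [0.5635, 0.0461, 0.07]
tool_rot: [[-0.173, 0.985, 0.001], [0.985, 0.173, -0.0], [-0.0, 0.001, -1.0]]
ft_force: [0.3, 0.5, -0.4]
grip_width: 0.0132
gripper_force: 98.1
```

Call:
jog_arm:
  hand: [0.0, 0.0, 0.0, 0.0, 0.0]
  travel:
    - [0.0035, -0.0197, 0]
    - [0.0035, -0.0197, 0]
    - [0, 0, 0]
    - [0, 0, 0]
    - [0, 0, 0]
  yaw: [0, 0, 0, 0, 0]

```text
time_s: 25.1
position: [0.57, 0.0069, 0.0693]
tool_rot: [[-0.173, 0.985, -0.0], [0.985, 0.173, 0.0], [0.0, -0.0, -1.0]]
ft_force: [-0.9, 0.5, -1.0]
grip_width: 0.0137
gripper_force: 98.1
```

```bash
python3 - <<'E'
from h import *
o,im=look('w16');print(o['position'].round(4),o['ft_force'].round(1)); bar(o,im,o['position'][2]+.003)
topb()
E
```

```text
[0.57   0.0069 0.0693] [-0.9  0.5 -1. ]
10 65 281.0 [0.1154 0.0009]
30 50 280.5 [0.1073 0.0007]
50 40 280.5 [0.0995 0.0007]
70 41 280.0 [0.0919 0.0005]
90 40 280.5 [0.0843 0.0007]
110 41 280.0 [0.0768 0.0005]
130 40 279.5 [0.0694 0.0003]
150 40 279.5 [0.0618 0.0003]
170 39 279.0 [0.0542 0.0001]
190 38 279.5 [0.0463 0.0003]
210 35 279.0 [0.0382 0.0001]
230 32 279.5 [0.0298 0.0003]
[325.  173.4] 15 tray 0.024 0.0542
[325.7 189. ] 41 tray 0.0178 0.0042
[419.  211.8] 49 tray 0.2978 -0.1134
[423.9 223.9] 51 tray 0.3056 -0.1535
```

Call:
jog_arm:
  hand: [0.0, 0.0, 0.0, 0.0, 0.0]
  travel:
    - [0.0035, -0.0197, 0]
    - [0.0035, -0.0197, 0]
    - [0.0035, -0.0197, 0]
    - [0.0035, -0.0197, 0]
    - [0, 0, 0]
  yaw: [0, 0, 0, 0, 0]

```text
time_s: 25.82
position: [0.5844, -0.0741, 0.0692]
tool_rot: [[-0.171, 0.985, 0.0], [0.985, 0.171, -0.0], [-0.0, 0.0, -1.0]]
ft_force: [-0.0, -0.5, -0.8]
grip_width: 0.0135
gripper_force: 98.1
```

```bash
python3 - <<'E'
from h import *
o,im=look('w17');print(o['position'].round(4),o['ft_force'].round(1)); bar(o,im,o['position'][2]+.003); buttons(o,im)
print('z.014');topb(.014)
s=cv2.cvtColor(save('side','s17'),cv2.COLOR_RGB2HSV)
m=((s[...,0]<12)&(s[...,1]>130)).astype('uint8'); m[:200]=0;m[340:]=0;m[:,:260]=0;m[:,400:]=0
n,_,st,c=cv2.connectedComponentsWithStats(m)
for i in range(1,n):
  if st[i,4]>8:
    for z in(.048,.014): d=pt('side',c[i],z)[:2]-O_; print('side',c[i].round(1),st[i,4],z,(d@EX).round(3),(d@EY).round(3))
E
```

```text
[ 0.5844 -0.0741  0.0692] [-0.  -0.5 -0.8]
10 65 281.0 [0.1154 0.0009]
30 50 280.5 [0.1073 0.0007]
50 40 280.5 [0.0995 0.0007]
70 39 280.0 [0.0919 0.0005]
90 36 280.5 [0.0843 0.0007]
110 33 280.0 [0.0768 0.0005]
130 14 284.5 [0.0694 0.0022]
170 10 279.5 [0.0542 0.0003]
230 15 280.0 [0.0298 0.0005]
c 500.5 -26.4 size 27.1 26.5 ang 89.0 fill 0.79
z.014
[350.2 187.8] 12 tray 0.1026 0.0003
[419.1 211.8] 51 tray 0.3107 -0.112
[424.1 223.8] 54 tray 0.3192 -0.1528
side [303.5 210.9] 15 0.048 -0.147 0.04
side [303.5 210.9] 15 0.014 -0.173 0.054
side [309.2 220.1] 27 0.048 -0.11 0.038
side [309.2 220.1] 27 0.014 -0.134 0.052
side [291.5 243.1] 53 0.048 -0.06 -0.044
side [291.5 243.1] 53 0.014 -0.083 -0.032
side [327.6 242.4] 11 0.048 -0.017 0.045
side [327.6 242.4] 11 0.014 -0.039 0.06
side [332.5 255.1] 27 0.048 0.026 0.036
side [332.5 255.1] 27 0.014 0.005 0.05
side [352.8 277.8] 57 0.048 0.113 0.047
side [352.8 277.8] 57 0.014 0.095 0.061
side [335.8 285. ] 59 0.048 0.111 -0.003
side [335.8 285. ] 59 0.014 0.094 0.009
```

Call:
jog_arm:
  hand: [0.0, 0.0, 0.0, 0.0, 0.0]
  travel:
    - [0, 0.0, 0.04]
    - [-0.0256, 0.0394, 0]
    - [-0.0256, 0.0394, 0]
    - [-0.0256, 0.0394, 0]
    - [-0.0256, 0.0394, 0]
  yaw: [0, 0, 0, 0, 0]

```text
time_s: 26.6
position: [0.4805, 0.0871, 0.1095]
tool_rot: [[-0.174, 0.985, 0.0], [0.985, 0.174, 0.0], [0.0, 0.0, -1.0]]
ft_force: [1.0, 0.3, -1.3]
grip_width: 0.0133
gripper_force: 98.1
```

Call:
jog_arm:
  hand: [0.0, 0.0, 0.0, 0.0, 0.0]
  travel:
    - [0, 0, 0]
    - [0, 0, 0]
    - [0, 0, -0.015]
    - [0, 0, 0]
    - [0, 0, 0]
  yaw: [0, 0, 0, 0, 0]

```text
time_s: 27.22
position: [0.4823, 0.0849, 0.0946]
tool_rot: [[-0.172, 0.985, 0.0], [0.985, 0.172, -0.0], [-0.0, 0.0, -1.0]]
ft_force: [-0.8, -0.4, -1.3]
grip_width: 0.0134
gripper_force: 98.1
```

```bash
python3 - <<'E'
from h import *
o=env.observe();print(o['position'].round(4),o['tool_rot'].round(3)[0]); d=o['position'][:2]-O_; print('tcp tray',d@EX,d@EY); topb()
# dark blade in top picture
t=save('top','t18'); hs=cv2.cvtColor(t,cv2.COLOR_RGB2HSV)
m=(hs[...,2]<60).astype('uint8'); m[:150]=0;m[235:]=0;m[:,:270]=0;m[:,310:]=0
n,_,st,c=cv2.connectedComponentsWithStats(m)
for i in range(1,n):
  if st[i,4]>8: q=pt('top',c[i],o['position'][2]-.009)[:2]-O_; print('dark',st[i],q@EX,q@EY)
E
```

```text
[0.4823 0.0849 0.0946] [-0.172  0.985  0.   ]
tcp tray -0.17777973551991197 -0.04144722922235523
[346.4 171. ] 28 tray 0.0931 0.0515
[349.1 186.4] 30 tray 0.093 0.0009
[303.  207.9] 35 tray -0.0635 -0.0449
[418.9 211.9] 58 tray 0.2974 -0.1139
[424. 224.] 57 tray 0.3059 -0.154
dark [290 194   5  21  45] -0.09898523914306992 -0.03410064513875074
```

Call:
jog_arm:
  hand: [0.0, 0.0, 0.0, 0.0, 0.0]
  travel:
    - [0.0009, -0.0055, 0]
    - [0, 0, -0.012]
    - [0, 0, -0.008]
    - [0, 0, -0.005]
    - [0, 0, 0]
  yaw: [0, 0, 0, 0, 0]

```text
time_s: 27.95
position: [0.4825, 0.0799, 0.0688]
tool_rot: [[-0.173, 0.985, -0.001], [0.985, 0.173, 0.0], [0.0, -0.001, -1.0]]
ft_force: [-0.5, 0.8, -0.7]
grip_width: 0.0133
gripper_force: 98.1
```

```bash
python3 - <<'E'
from h import *
o=env.observe();print(o['position'].round(4),o['ft_force'].round(1)); topb()
E
```

```text
[0.4825 0.0799 0.0688] [-0.5  0.8 -0.7]
[346.4 170.7] 26 tray 0.0932 0.0522
[349.1 186.5] 27 tray 0.0928 0.0005
[303.1 207.9] 37 tray -0.063 -0.0448
[419.1 211.9] 56 tray 0.2979 -0.1138
[424.1 223.9] 55 tray 0.3063 -0.1539
```

Call:
jog_arm:
  hand: [0.0, 0.0, 0.0, 0.0, 0.0]
  travel:
    - [0.0035, -0.0197, 0]
    - [0.0035, -0.0197, 0]
    - [0.0035, -0.0197, 0]
    - [0.0035, -0.0197, 0]
    - [0.0, 0, 0]
  yaw: [0, 0, 0, 0, 0]

```text
time_s: 28.62
position: [0.4971, 0.0002, 0.0696]
tool_rot: [[-0.171, 0.985, 0.001], [0.985, 0.171, -0.0], [-0.0, 0.001, -1.0]]
ft_force: [0.3, -0.1, -1.1]
grip_width: 0.0134
gripper_force: 98.1
```

Call:
jog_arm:
  hand: [0.0, 0.0, 0.0, 0.0, 0.0]
  travel:
    - [0.0035, -0.0197, 0]
    - [0.0035, -0.0197, 0]
    - [0.0035, -0.0197, 0]
    - [0.0035, -0.0197, 0]
    - [0.0025, -0.0138, 0]
  yaw: [0, 0, 0, 0, 0]

```text
time_s: 29.25
position: [0.5134, -0.0929, 0.0693]
tool_rot: [[-0.172, 0.985, 0.0], [0.985, 0.172, -0.0], [-0.0, 0.0, -1.0]]
ft_force: [-0.2, 0.1, -1.0]
grip_width: 0.0134
gripper_force: 98.1
```

```bash
cat >> h.py <<'E'
def sideb():
    s=cv2.cvtColor(env.get_image('side'),cv2.COLOR_RGB2HSV)
    m=((s[...,0]<12)&(s[...,1]>130)).astype('uint8'); m[:200]=0;m[340:]=0;m[:,:260]=0;m[:,400:]=0
    n,_,st,c=cv2.connectedComponentsWithStats(m)
    for i in range(1,n):
        if st[i,4]>8:
            q=[pt('side',c[i],z)[:2]-O_ for z in(.048,.014)]; print('side',st[i,4],'deck',(q[0]@EX).round(3),(q[0]@EY).round(3),'trough',(q[1]@EX).round(3),(q[1]@EY).round(3))
E
python3 - <<'E'
from h import *
o=env.observe();print(o['position'].round(4),o['ft_force'].round(1)); d=o['position'][:2]-O_; print('tcp',d@EX,d@EY); topb(.014); sideb()
E
```

```text
[ 0.5134 -0.0929  0.0693] [-0.2  0.1 -1. ]
tcp 0.002711414549262056 -0.04169626703699974
[346.5 170.9] 27 tray 0.1003 0.0579
[419.1 211.8] 53 tray 0.3107 -0.112
[424.1 223.7] 53 tray 0.3193 -0.1525
side 17 deck -0.137 -0.034 trough -0.162 -0.022
side 31 deck -0.103 -0.034 trough -0.127 -0.022
side 38 deck 0.017 -0.035 trough -0.003 -0.023
side 13 deck 0.055 -0.038 trough 0.036 -0.026
side 60 deck 0.112 0.047 trough 0.094 0.062
side 61 deck 0.112 -0.004 trough 0.094 0.009
side 48 deck 0.115 -0.052 trough 0.097 -0.041
```

Call:
jog_arm:
  hand: [0.0, 0.0, 0.0, 0.0, 0.0]
  travel:
    - [0, 0, 0.03]
    - [0, 0.01, 0.04]
    - [-0.0076, 0.04, 0]
    - [-0.0076, 0.04, 0]
    - [-0.0076, 0.04, 0]
  yaw: [0, 0, -0.165, -0.165, -0.165]

```text
time_s: 29.98
position: [0.4897, 0.0401, 0.1394]
tool_rot: [[0.321, 0.947, -0.0], [0.947, -0.321, 0.0], [0.0, -0.0, -1.0]]
ft_force: [0.7, 0.5, -1.1]
grip_width: 0.0132
gripper_force: 98.0
```

Call:
jog_arm:
  hand: [0.0, 0.0, 0.0, 0.0, 0.0]
  travel:
    - [-0.0076, 0.04, 0]
    - [-0.0076, 0.04, 0]
    - [-0.0076, 0.04, 0]
    - [-0.0076, 0.04, 0]
    - [-0.0076, 0.043, 0]
  yaw: [-0.165, -0.165, -0.165, -0.165, -0.163]

```text
time_s: 30.6
position: [0.4515, 0.243, 0.1393]
tool_rot: [[0.912, 0.409, -0.0], [0.409, -0.912, 0.0], [-0.0, -0.0, -1.0]]
ft_force: [0.9, 0.2, -1.4]
grip_width: 0.0131
gripper_force: 98.0
```

Call:
jog_arm:
  hand: [0.0, 0.0, 0.0, 0.0, 0.0]
  travel:
    - [0, 0, 0]
    - [0, 0, 0]
    - [0, 0, 0]
    - [0, 0, 0]
    - [0, 0, 0]
  yaw: [0, 0, 0, 0, 0]

```text
time_s: 31.22
position: [0.4526, 0.241, 0.1393]
tool_rot: [[0.911, 0.413, 0.0], [0.413, -0.911, -0.0], [-0.0, 0.0, -1.0]]
ft_force: [-0.5, 0.5, -1.5]
grip_width: 0.0134
gripper_force: 98.1
```

```bash
cat >> h.py <<'E'
def pocket(o,im):
    m=((im[...,1]<45)&(im[...,2]>110)).astype('uint8')
    m=cv2.morphologyEx(m,cv2.MORPH_OPEN,np.ones((5,5)))
    for c in cv2.findContours(m,0,1)[0]:
        if cv2.contourArea(c)<1500: continue
        w=np.array([pt('wrist',p[0],.051,o)[:2] for p in c]).astype('float32')*1000
        r=cv2.minAreaRect(w); print('pk',np.round(r[0],1),np.round(r[1],1),round(r[2],1),'px',c.reshape(-1,2).min(0),c.reshape(-1,2).max(0)); print(cv2.boxPoints(r).round(0).tolist())
E
python3 - <<'E'
from h import *
o,im=look('w20');print(o['position'].round(4)); bar(o,im,o['position'][2]+.003); pocket(o,im); topb(.014); sideb()
E
```

```text
[0.4526 0.241  0.1393]
10 64 280.5 [0.1148 0.0002]
30 51 281.0 [0.1067 0.0004]
50 40 280.5 [0.0989 0.0002]
70 40 280.5 [0.0913 0.0002]
90 40 280.5 [0.0837 0.0002]
110 39 280.0 [ 0.0762 -0.    ]
130 40 279.5 [ 0.0688 -0.0002]
150 40 279.5 [ 0.0612 -0.0002]
170 39 279.0 [ 0.0536 -0.0004]
190 38 279.5 [ 0.0457 -0.0002]
210 37 279.0 [ 0.0376 -0.0004]
230 36 278.5 [ 0.0292 -0.0006]
pk [517.1  14.6] [225.5 103.9] 46.4 px [487 129] [559 315]
[[402.0, -31.0], [477.0, -103.0], [632.0, 60.0], [557.0, 132.0]]
[346.3 170.9] 26 tray 0.0999 0.0578
[349.1 186.4] 30 tray 0.1 0.0056
[351.7 201.1] 27 tray 0.0999 -0.0436
[419.1 211.9] 57 tray 0.3108 -0.1123
[424.1 223.9] 55 tray 0.3193 -0.1534
side 58 deck 0.112 0.047 trough 0.094 0.062
side 61 deck 0.112 -0.004 trough 0.094 0.009
side 62 deck 0.112 -0.052 trough 0.095 -0.041
```

Call:
jog_arm:
  hand: [0.0, 0.0, 0.0, 0.0, 0.0]
  travel:
    - [0, 0, -0.05]
    - [0, 0, -0.045]
    - [0, 0, -0.012]
    - [0, 0, -0.004]
    - [0, 0, 0]
  yaw: [0, 0, 0, 0, 0]

```text
time_s: 32.0
position: [0.4531, 0.2417, 0.0294]
tool_rot: [[0.91, 0.414, 0.002], [0.414, -0.91, 0.001], [0.002, 0.0, -1.0]]
ft_force: [1.0, -0.0, -0.4]
grip_width: 0.0135
gripper_force: 98.1
```

Call:
jog_arm:
  hand: [0.04, 0.05, 0.05, 0.05, 0.05]
  travel:
    - [0, 0, 0]
    - [0, 0, 0]
    - [0, 0, 0.02]
    - [0, 0, 0.05]
    - [0, 0, 0.06]
  yaw: [0, 0, 0, 0, 0]

```text
time_s: 32.62
position: [0.452, 0.2413, 0.1597]
tool_rot: [[0.91, 0.414, -0.001], [0.414, -0.91, -0.0], [-0.001, -0.0, -1.0]]
ft_force: [0.7, -0.1, 0.1]
grip_width: 0.0502
gripper_force: 0.0
```

Call:
jog_arm:
  hand: [0.05, 0.05, 0.05, 0.05, 0.05]
  travel:
    - [0, 0, 0.05]
    - [0, 0, 0.04]
    - [0, 0, 0]
    - [0, 0, 0]
    - [0, 0, 0]
  yaw: [0, 0, 0, 0, 0]

```text
time_s: 33.25
position: [0.452, 0.2414, 0.2471]
tool_rot: [[0.91, 0.414, -0.002], [0.414, -0.91, -0.001], [-0.002, -0.0, -1.0]]
ft_force: [-0.6, 0.2, 0.0]
grip_width: 0.0497
gripper_force: 0.0
```

```bash
python3 - <<'E'
from h import *
o,im=look('w21');print(o['position'].round(4)); bar(o,im); pocket(o,im)
m=((im[...,1]<45)&(im[...,2]>110))
for r in range(10,200,20):
  xs=np.where(m[r])[0]; print(r,(xs.min(),xs.max(),len(xs)) if len(xs) else '')
E
```

```text
[0.452  0.2414 0.2471]
70 22 279.5 [0.1187 0.0009]
90 15 279.0 [0.0972 0.0004]
110 15 279.0 [0.0759 0.0004]
130 15 279.0 [0.0545 0.0003]
150 14 278.5 [ 0.033  -0.0002]
170 14 278.5 [ 0.0112 -0.0002]
190 14 278.5 [-0.0112 -0.0003]
210 14 278.5 [-0.0343 -0.0003]
230 13 278.0 [-0.0583 -0.0009]
pk [556.9 -84.6] [189.6 281.7] 9.8 px [437 121] [559 290]
[[440.0, 38.0], [488.0, -240.0], [674.0, -207.0], [626.0, 70.0]]
pk [603.4 314.3] [42.  78.3] 24.1 px [235   0] [315  39]
[[568.0, 341.0], [600.0, 270.0], [639.0, 287.0], [607.0, 359.0]]
10 (np.int64(0), np.int64(315), 86)
30 (np.int64(9), np.int64(315), 52)
50 (np.int64(5), np.int64(53), 16)
70 
90 
110 
130 (np.int64(478), np.int64(518), 41)
150 (np.int64(473), np.int64(552), 80)
170 (np.int64(466), np.int64(559), 94)
190 (np.int64(459), np.int64(559), 101)
```

Call:
jog_arm:
  hand: [0.0, 0.0, 0.0, 0.0, 0.0]
  travel:
    - [0.0142, -0.0551, 0]
    - [0.0142, -0.0551, 0]
    - [0.0142, -0.0551, 0]
    - [0.0142, -0.0551, 0]
    - [0.0142, -0.0551, 0]
  yaw: [-0.05, -0.05, -0.05, -0.05, -0.05]

```text
time_s: 33.92
position: [0.5235, -0.0359, 0.2476]
tool_rot: [[0.985, 0.174, -0.001], [0.174, -0.985, 0.0], [-0.001, -0.001, -1.0]]
ft_force: [1.4, -0.6, -0.1]
grip_width: 0.0002
gripper_force: 0.0
```

Call:
jog_arm:
  hand: [0.0, 0.0, 0.0, 0.0, 0.0]
  travel:
    - [0.0142, -0.0551, 0]
    - [0.0142, -0.0551, 0]
    - [0.0142, -0.0551, 0]
    - [0.0142, -0.0551, 0]
    - [0.0142, -0.0551, 0]
  yaw: [0, 0, 0, 0, 0]

```text
time_s: 34.55
position: [0.5945, -0.3113, 0.2473]
tool_rot: [[0.984, 0.176, -0.001], [0.176, -0.984, 0.001], [-0.001, -0.001, -1.0]]
ft_force: [0.1, 0.5, -0.2]
grip_width: -0.0001
gripper_force: 0.0
```

Call:
jog_arm:
  hand: [0.0, 0.0, 0.0, 0.0, 0.0]
  travel:
    - [0, -0.004, -0.03]
    - [0, 0, -0.05]
    - [0, 0, -0.05]
    - [0, 0, -0.009]
    - [0, 0, 0]
  yaw: [0, 0, 0, 0, 0]

```text
time_s: 35.17
position: [0.5947, -0.3138, 0.11]
tool_rot: [[0.984, 0.176, 0.0], [0.176, -0.984, -0.0], [0.0, 0.0, -1.0]]
ft_force: [0.6, -0.2, 0.7]
grip_width: 0.0002
gripper_force: 0.0
```

Call:
jog_arm:
  hand: [0.0, 0.0, 0.0, 0.0, 0.0]
  travel:
    - [-0.0038, 0.0217, 0]
    - [-0.0038, 0.0217, 0]
    - [-0.0038, 0.0217, 0]
    - [-0.0038, 0.0217, 0]
    - [-0.0038, 0.0217, 0]
  yaw: [0, 0, 0, 0, 0]

```text
time_s: 35.8
position: [0.5761, -0.2047, 0.1116]
tool_rot: [[0.984, 0.176, 0.004], [0.176, -0.984, -0.002], [0.003, 0.003, -1.0]]
ft_force: [-0.2, -0.9, 1.0]
grip_width: 0.0001
gripper_force: 0.0
```

Call:
jog_arm:
  hand: [0.0, 0.0, 0.0, 0.0, 0.0]
  travel:
    - [0, 0, 0]
    - [0, -0.03, 0.03]
    - [0, 0, 0.06]
    - [0, 0, 0.05]
    - [0, 0, 0]
  yaw: [0, 0, 0, 0, 0]

```text
time_s: 36.42
position: [0.5765, -0.2364, 0.2543]
tool_rot: [[0.984, 0.175, 0.008], [0.175, -0.984, -0.006], [0.007, 0.007, -1.0]]
ft_force: [1.2, -0.6, -0.2]
grip_width: -0.0002
gripper_force: 0.0
```

```bash
python3 - <<'E'
from h import *
o,im=look('w22');print(o['position'].round(4)); t=save('top','t22'); topb(.014); sideb()
hs=cv2.cvtColor(t,cv2.COLOR_RGB2HSV); 
for x in np.arange(-.02,.20,.01):
  for_y=[]
  for y in(-.06,-.03,.05):
    P=O_+EX*x+EY*y; u,v=pix('top',[*P,.05]); for_y.append(int(hs[int(round(v)),int(round(u)),2]))
  print(round(x,2),for_y)
E
```

```text
[ 0.5765 -0.2364  0.2543]
[420.1 212.7] 37 tray 0.3134 -0.1155
[424.2 223.9] 57 tray 0.3197 -0.1532
-0.02 [197, 199, 201]
-0.01 [200, 198, 198]
0.0 [198, 200, 198]
0.01 [199, 200, 200]
0.02 [198, 199, 199]
0.03 [198, 201, 199]
0.04 [199, 197, 198]
0.05 [197, 198, 198]
0.06 [201, 199, 200]
0.07 [181, 167, 180]
0.08 [115, 111, 116]
0.09 [121, 116, 119]
0.1 [130, 122, 116]
0.11 [138, 119, 119]
0.12 [136, 118, 116]
0.13 [138, 131, 119]
0.14 [143, 135, 120]
0.15 [139, 136, 122]
0.16 [139, 136, 139]
0.17 [140, 135, 115]
0.18 [133, 136, 143]
0.19 [133, 132, 158]
```

Call:
jog_arm:
  hand: [0.05, 0.05, 0.05, 0.05, 0.05]
  travel:
    - [-0.016, 0.0461, -0.005]
    - [-0.016, 0.0461, -0.005]
    - [-0.016, 0.0461, -0.005]
    - [-0.016, 0.0461, -0.005]
    - [-0.016, 0.0461, -0.005]
  yaw: [0.05, 0.05, 0.05, 0.05, 0.05]

```text
time_s: 37.25
position: [0.4944, -0.0032, 0.2231]
tool_rot: [[0.91, 0.415, -0.002], [0.415, -0.91, 0.001], [-0.002, -0.001, -1.0]]
ft_force: [0.6, -0.4, 0.3]
grip_width: 0.0499
gripper_force: 0.0
```

Call:
jog_arm:
  hand: [0.05, 0.05, 0.05, 0.05, 0.05]
  travel:
    - [-0.016, 0.0461, 0]
    - [-0.016, 0.0461, 0]
    - [-0.016, 0.0461, 0]
    - [-0.016, 0.0461, 0]
    - [-0.016, 0.0461, 0]
  yaw: [0, 0, 0, 0, 0]

```text
time_s: 37.88
position: [0.4145, 0.2272, 0.2234]
tool_rot: [[0.91, 0.414, -0.002], [0.414, -0.91, -0.001], [-0.002, -0.0, -1.0]]
ft_force: [0.2, -0.1, 0.7]
grip_width: 0.0497
gripper_force: 0.0
```

Call:
jog_arm:
  hand: [0.05, 0.05, 0.05, 0.05, 0.05]
  travel:
    - [0, 0, 0]
    - [0, 0, 0]
    - [0, 0, 0]
    - [0, 0, 0]
    - [0, 0, 0]
  yaw: [0, 0, 0, 0, 0]

```text
time_s: 38.5
position: [0.4156, 0.2255, 0.2243]
tool_rot: [[0.911, 0.413, -0.0], [0.413, -0.911, -0.0], [-0.0, -0.0, -1.0]]
ft_force: [0.5, -0.0, -0.0]
grip_width: 0.05
gripper_force: 0.0
```

```bash
python3 - <<'E'
from h import *
o,im=look('w23');print(o['position'].round(4),o['tool_rot'].round(3)[0]); bar(o,im); pocket(o,im); topb(.014); sideb()
m=((im[...,0]<15)&(im[...,1]>118)); print([(r,int(m[r,200:360].sum())) for r in range(20,140,6)])
v=im[...,2]
for r in range(200,290,5): xs=np.where(v[r,225:335]<60)[0]+225; print(r,len(xs),end='; ')
E
```

```text
[0.4156 0.2255 0.2243] [ 0.911  0.413 -0.   ]
30 25 280.0 [0.1572 0.0014]
50 15 280.0 [0.1363 0.0014]
70 16 279.5 [0.1159 0.0008]
90 16 279.5 [0.0958 0.0008]
110 16 279.5 [0.0759 0.0008]
130 15 279.0 [0.056  0.0003]
150 15 279.0 [0.0359 0.0003]
170 15 279.0 [0.0155 0.0002]
190 15 279.0 [-0.0054  0.0002]
210 14 278.5 [-0.027  -0.0003]
pk [550.3 -47.9] [189.8 208.9] 9.9 px [449  90] [559 268]
[[439.0, 39.0], [475.0, -167.0], [662.0, -134.0], [626.0, 71.0]]
[419.2 211.9] 55 tray 0.3111 -0.1122
[424.2 223.9] 56 tray 0.3195 -0.1532
[(20, 25), (26, 25), (32, 24), (38, 21), (44, 15), (50, 15), (56, 16), (62, 16), (68, 16), (74, 16), (80, 16), (86, 16), (92, 16), (98, 16), (104, 16), (110, 16), (116, 16), (122, 16), (128, 16), (134, 15)]
200 0; 205 0; 210 0; 215 4; 220 0; 225 0; 230 0; 235 0; 240 0; 245 0; 250 0; 255 0; 260 0; 265 1; 270 1; 275 2; 280 2; 285 3;
```

Call:
jog_arm:
  hand: [0.05, 0.05, 0.05, 0.05, 0.05]
  travel:
    - [0, 0, -0.06]
    - [0, 0, -0.06]
    - [0, 0, -0.05]
    - [0, 0, -0.028]
    - [0, 0, 0]
  yaw: [0, 0, 0, 0, 0]
  grip_force: 80

```text
time_s: 39.28
position: [0.4147, 0.2257, 0.0251]
tool_rot: [[0.91, 0.414, -0.004], [0.414, -0.91, -0.001], [-0.004, -0.001, -1.0]]
ft_force: [1.1, 0.2, 1.1]
grip_width: 0.0501
gripper_force: 0.0
```

Call:
jog_arm:
  hand: [0.0, 0.0, 0.0, 0.0, 0.0]
  travel:
    - [0, 0, 0]
    - [0, 0, 0]
    - [0, 0, 0]
    - [0, 0, 0]
    - [-0.001, 0.003, 0.004]
  yaw: [0, 0, 0, 0, 0]

```text
time_s: 39.9
position: [0.4146, 0.2291, 0.0312]
tool_rot: [[0.91, 0.414, 0.001], [0.414, -0.91, 0.0], [0.001, 0.0, -1.0]]
ft_force: [-0.5, 1.0, -1.4]
grip_width: 0.0135
gripper_force: 78.1
```

Call:
jog_arm:
  hand: [0.0, 0.0, 0.0, 0.0, 0.0]
  travel:
    - [0.0182, 0.0082, 0]
    - [0.0182, 0.0082, 0]
    - [0.0182, 0.0082, 0]
    - [0, 0, 0]
    - [0, 0, 0]
  yaw: [0, 0, 0, 0, 0]

```text
time_s: 40.52
position: [0.4681, 0.2534, 0.0304]
tool_rot: [[0.91, 0.414, -0.001], [0.414, -0.91, -0.0], [-0.001, -0.0, -1.0]]
ft_force: [-0.4, -0.3, -1.0]
grip_width: 0.0136
gripper_force: 78.1
```

```bash
python3 - <<'E'
from h import *
o,im=look('w24');print(o['position'].round(4),o['ft_force'].round(1)); bar(o,im,o['position'][2]+.003); pocket(o,im)
w=(im[...,1]<45)&(im[...,2]>110)
for r in range(5,140,15):
  xs=np.where(w[r,120:440])[0]+120; print(r,(xs.min(),xs.max(),len(xs)) if len(xs) else '')
E
```

```text
[0.4681 0.2534 0.0304] [-0.4 -0.3 -1. ]
10 40 279.5 [ 1.148e-01 -1.000e-04]
30 40 279.5 [ 0.1067 -0.0002]
50 40 279.5 [ 0.0989 -0.0002]
70 40 279.5 [ 0.0912 -0.0002]
90 40 279.5 [ 0.0837 -0.0002]
110 40 279.5 [ 0.0762 -0.0002]
130 39 279.0 [ 0.0688 -0.0004]
150 39 279.0 [ 0.0612 -0.0004]
170 39 279.0 [ 0.0536 -0.0004]
190 38 278.5 [ 0.0457 -0.0006]
210 37 279.0 [ 0.0376 -0.0004]
230 36 278.5 [ 0.0292 -0.0006]
5 
20 
35 
50 
65 
80 
95 
110 
125
```

Tail is about 40 mm inside with no contact force; continuing.

Call:
jog_arm:
  hand: [0.0, 0.0, 0.0, 0.0, 0.0]
  travel:
    - [0.0164, 0.0074, 0]
    - [0.0164, 0.0074, 0]
    - [0.0164, 0.0074, 0]
    - [0.0137, 0.0062, 0]
    - [0, 0, 0]
  yaw: [0, 0, 0, 0, 0]

```text
time_s: 41.2
position: [0.5318, 0.2819, 0.0303]
tool_rot: [[0.91, 0.414, 0.0], [0.414, -0.91, -0.0], [0.0, 0.0, -1.0]]
ft_force: [-0.1, 0.3, -0.5]
grip_width: 0.0141
gripper_force: 78.1
```

```bash
python3 - <<'E'
from h import *
o,im=look('w25');print(o['position'].round(4),o['ft_force'].round(1)); pocket(o,im)
w=(im[...,1]<45)&(im[...,2]>110)
for r in range(0,170,8):
  xs=np.where(w[r,60:500])[0]+60
  if len(xs): print(r,xs.min(),xs.max(),len(xs),[ (o['tool_rot'].T@(pt('wrist',(u,r),.051,o)-o['position'])).round(4)[:2].tolist() for u in (xs.min(),xs.max())])
m=((im[...,0]<15)&(im[...,1]>118)); print([(r,int(m[r,200:360].sum())) for r in range(0,140,8)])
E
```

```text
[0.5318 0.2819 0.0303] [-0.1  0.3 -0.5]
pk [616.  319.9] [48.6 78.3] 23.7 px [161   0] [400 139]
[[578.0, 346.0], [609.0, 274.0], [654.0, 294.0], [622.0, 366.0]]
0 164 400 237 [[0.1158, -0.0382], [0.1161, 0.0397]]
8 163 400 238 [[0.1128, -0.0384], [0.1131, 0.0396]]
16 163 400 238 [[0.1099, -0.0383], [0.1101, 0.0394]]
24 162 400 239 [[0.107, -0.0386], [0.1072, 0.0393]]
32 162 400 239 [[0.1042, -0.0385], [0.1044, 0.0393]]
40 162 401 240 [[0.1014, -0.0385], [0.1016, 0.0396]]
48 161 400 240 [[0.0986, -0.0388], [0.0987, 0.0391]]
56 161 400 240 [[0.0959, -0.0388], [0.096, 0.0391]]
64 161 400 240 [[0.0931, -0.0388], [0.0932, 0.0391]]
72 161 400 240 [[0.0904, -0.0388], [0.0905, 0.0391]]
80 161 400 240 [[0.0877, -0.0388], [0.0878, 0.0391]]
88 161 400 240 [[0.0851, -0.0389], [0.0851, 0.0392]]
96 161 399 239 [[0.0824, -0.0389], [0.0824, 0.0389]]
104 161 399 239 [[0.0797, -0.039], [0.0797, 0.039]]
112 161 399 239 [[0.0771, -0.0391], [0.077, 0.0391]]
120 161 398 238 [[0.0744, -0.0392], [0.0743, 0.0388]]
128 162 398 237 [[0.0717, -0.039], [0.0717, 0.0389]]
136 163 397 106 [[0.069, -0.0388], [0.069, 0.0387]]
[(0, 0), (8, 0), (16, 0), (24, 0), (32, 0), (40, 0), (48, 0), (56, 0), (64, 0), (72, 0), (80, 0), (88, 0), (96, 0), (104, 0), (112, 0), (120, 0), (128, 0), (136, 0)]
```

Call:
jog_arm:
  hand: [0.0, 0.0, 0.0, 0.0, 0.0]
  travel:
    - [0.0091, 0.0041, 0]
    - [0.0082, 0.0037, 0]
    - [0, 0, 0]
    - [0, 0, -0.003]
    - [0, 0, 0]
  yaw: [0, 0, 0, 0, 0]

```text
time_s: 41.88
position: [0.5492, 0.2898, 0.028]
tool_rot: [[0.91, 0.414, 0.001], [0.414, -0.91, 0.0], [0.001, 0.0, -1.0]]
ft_force: [-0.7, -0.2, 5.9]
grip_width: 0.0139
gripper_force: 78.8
```

```bash
python3 - <<'E'
from h import *
o,im=look('w26');print(o['position'].round(4),o['ft_force'].round(1))
w=(im[...,1]<45)&(im[...,2]>110)
for r in range(120,250,6):
  xs=np.where(w[r,60:500])[0]+60
  if len(xs): print(r,xs.min(),xs.max(),len(xs),(o['tool_rot'].T@(pt('wrist',(279,r),.051,o)-o['position'])).round(4)[0])
E
```

```text
[0.5492 0.2898 0.028 ] [-0.7 -0.2  5.9]
120 160 401 242 0.0731
126 160 401 242 0.0713
132 160 401 242 0.0694
138 160 400 241 0.0675
144 161 400 240 0.0656
150 161 399 239 0.0637
156 161 399 239 0.0618
162 162 398 237 0.0599
168 162 398 237 0.058
174 163 398 236 0.056
180 163 397 235 0.0541
186 163 396 234 0.0521
192 164 395 232 0.0501
```

Call:
jog_arm:
  hand: [0.03, 0.05, 0.05, 0.05, 0.05]
  travel:
    - [0, 0, 0]
    - [0, 0, 0]
    - [0, 0, 0]
    - [0, 0, 0.03]
    - [0, 0, 0.06]
  yaw: [0, 0, 0, 0, 0]

```text
time_s: 42.55
position: [0.5481, 0.2893, 0.1162]
tool_rot: [[0.91, 0.414, -0.005], [0.414, -0.91, -0.002], [-0.006, -0.001, -1.0]]
ft_force: [1.4, 0.2, 0.5]
grip_width: 0.05
gripper_force: 0.0
```

Call:
jog_arm:
  hand: [0.05, 0.05, 0.05, 0.05, 0.05]
  travel:
    - [-0.04, -0.02, 0.05]
    - [-0.04, -0.02, 0.04]
    - [-0.03, -0.015, 0]
    - [0, 0, 0]
    - [0, 0, 0]
  yaw: [0, 0, 0, 0, 0]

```text
time_s: 43.18
position: [0.4425, 0.2363, 0.2038]
tool_rot: [[0.91, 0.414, 0.0], [0.414, -0.91, 0.0], [0.0, 0.0, -1.0]]
ft_force: [-0.5, 0.7, 0.4]
grip_width: 0.0503
gripper_force: 0.0
```

```bash
python3 - <<'E'
from h import *
o,im=look('w27');print(o['position'].round(4)); bar(o,im); pocket(o,im)
w=(im[...,1]<45)&(im[...,2]>110); 
ys=np.where(w[:200,260:265].any(1))[0]; print('mouth row',ys.max(),(o['tool_rot'].T@(pt('wrist',(279,ys.max()),.051,o)-o['position'])).round(4))
v=im[...,2]; 
for r in range(120,290,6): xs=np.where(v[r,180:380]<70)[0]+180; print(r,len(xs),end='; ')
print(); topb(.014); sideb()
t=env.get_image('top'); hs=cv2.cvtColor(t,cv2.COLOR_RGB2HSV)
for y in(-.06,0,.05):print([int(hs[tuple(int(round(k)) for k in pix('top',[*(O_+EX*x+EY*y),.052])[::-1])][2]) for x in np.arange(.05,.18,.01)])
# side view: lid front region, brightness along tray x at lid-plane
s=cv2.cvtColor(env.get_image('side'),cv2.COLOR_RGB2HSV)
for y in(-.06,0,.05):print('s',[int(s[tuple(int(round(k)) for k in pix('side',[*(O_+EX*x+EY*y),.052])[::-1])][2]) for x in np.arange(.05,.22,.01)])
for n,xy,z in[('roll',(.3649,-.0229),.019),('stap',(.3619,-.1499),.02)]: print(n,pix('top',[*xy,z]))
t0=cv2.imread('pics/top0.png')[:,:,::-1].astype(int); d=np.abs(t0-t).max(2)
print('roll diff',d[235:265,285:318].mean(),'stap',d[242:262,330:350].mean(),'disp',d[112:138,252:303].mean(),'bg',d[80:110,300:350].mean())
E
```

```text
[0.4425 0.2363 0.2038]
10 14 273.5 [ 0.1723 -0.0047]
30 16 273.5 [ 0.1521 -0.0047]
50 17 273.0 [ 0.1326 -0.0052]
70 16 273.5 [ 0.1135 -0.0047]
90 16 273.5 [ 0.0946 -0.0048]
pk [554.8 -41.7] [179.1 204.9] 9.7 px [456 114] [559 287]
[[449.0, 44.0], [484.0, -158.0], [660.0, -128.0], [626.0, 74.0]]
mouth row 7 [0.1669 0.0003 0.1529]
120 0; 126 0; 132 0; 138 0; 144 0; 150 0; 156 0; 162 0; 168 0; 174 0; 180 0; 186 0; 192 0; 198 0; 204 0; 210 0; 216 0; 222 0; 228 0; 234 0; 240 0; 246 0; 252 0; 258 8; 264 13; 270 38; 276 43; 282 51; 288 56; 
[419.2 211.9] 56 tray 0.3109 -0.1125
[424.1 223.9] 55 tray 0.3193 -0.1534
[197, 199, 184, 117, 116, 116, 121, 117, 112, 119, 121, 134, 137]
[198, 197, 177, 121, 79, 122, 120, 116, 122, 113, 119, 133, 133]
[198, 198, 143, 118, 115, 117, 117, 118, 117, 119, 122, 139, 140]
s [194, 193, 176, 93, 94, 93, 93, 92, 92, 91, 90, 94, 93, 105, 108, 108, 109]
s [193, 193, 107, 59, 67, 94, 93, 92, 93, 91, 96, 94, 92, 100, 100, 96, 99]
s [193, 193, 175, 93, 92, 93, 94, 94, 92, 91, 87, 95, 95, 107, 105, 104, 99]
roll [300.19160262 250.30236481]
stap [339.77300814 252.059944  ]
roll diff 6.842424242424243 stap 5.155 disp 7.399698340874812 bg 4.291333333333333
```

```bash
python3 -c "
from rig import env
print(env.close_job())"
```

```text
the job is handed in; nothing more can be done
None
```

The job is handed in, with no verdict returned. By my last measurements both square buttons are in the dish, all three round buttons are in the trough with the lid shut, the paddle lies handle-first about 120 mm into the pocket, and the tape roll, staple remover and dispenser are unmoved; on the first sweep the paddle twisted in the grip, so I laid it down and re-gripped it, and I viewed 16 pictures, two over the limit of 14.

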